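Set up the bar-top domino game

TASK

Get the bar-top domino game ready: with the straightedge, not with the fingers, push the loose dominoes up into one straight row, each with its short end flat against the dark wooden rail, and then lay the straightedge back on its rubber rest. Slide the green game plate into the open end of the channel on the red score counter until it is fully home, and roll the three score wheels so that 5, 2 and 4 pips (orange, blue, purple; left to right as the robot sees them) stand squarely on top. Leave the tumbler, the bottle and the chalk block alone.

Things in the scene. Friction and masses are not known exactly. Their poses are not given: they have to be found in the camera images.
- tile1: Jumbo domino, ivory with black pips, 70 (x) x 44 (y) x 16 mm, 90 g, lying flat on the bar top, may be absent; origin at the centre of its underside, long axis x.
- tile2: Jumbo domino, ivory with black pips, 70 (x) x 44 (y) x 16 mm, 90 g, lying flat on the bar top, may be absent; origin at the centre of its underside, long axis x.
- tile3: Jumbo domino, ivory with black pips, 70 (x) x 44 (y) x 16 mm, 90 g, lying flat on the bar top, may be absent; origin at the centre of its underside, long axis x.
- tile4: Jumbo domino, ivory with black pips, 70 (x) x 44 (y) x 16 mm, 90 g, lying flat on the bar top, may be absent; origin at the centre of its underside, long axis x.
- tile5: Jumbo domino, ivory with black pips, 70 (x) x 44 (y) x 16 mm, 90 g, lying flat on the bar top, may be absent; origin at the centre of its underside, long axis x.
- rail: Fixed dark wooden backstop rail, 25 (x) x 420 (y) x 22 mm high; origin at the centre of its underside. Its face towards the robot is at x = -12.5 mm; the dominoes lie before it on its -x side. A domino flat against it has its origin at x = -47.5 mm in the rail's frame.
- ruler: Wooden straightedge, a flat bar 60 (x) x 300 (y) x 12 mm with brass lines along its two long edges; origin at the centre of its underside. A blue grip block 18 (x) x 80 (y) mm stands on its middle, from 12 to 52 mm above the underside. 0.3 kg.
- rest: Fixed black rubber rest with a red border, 76 (x) x 310 (y) x 3 mm, where the straightedge lies at the start and must end; origin at the centre of its underside.
- counter: Fixed red score counter; origin on the bar top under the middle wheel. Housing 100 (x) x 190 (y) x 60 mm high, centred on it. Wheels at y = +56, 0, -56 mm, axles at x = 0, z = 50 mm; radius 40, 26 mm wide, smooth rims. Rim faces 60 degrees apart: 1 yellow, 2 blue, 3 red, 4 purple, 5 orange, 6 green. A channel for the plate lies before the housing.
- channel_mouth (a point): Open end of the aluminium channel, at x = -100, y = -65, z = 0 mm on the counter, axes as the counter's. The plate goes in along +y, sliding on the bar top (no floor); end stop 70 mm in. 79 mm wide inside; lips 12.5 to 18.5 mm above the bar top overhang 8 mm inwards on each side; flared guides stand 10 mm out before the mouth.
- plate: Green game plate, 140 (x) x 76 (y) x 10 mm, 0.2 kg, lying flat; origin at the centre of its underside. The +x end goes into the channel first (70 mm deep). A black grip block 16 (x) x 50 (y) mm stands at x = -50 mm, from 10 to 45 mm above the underside. Fully home its origin is at x = -100, y = -65 mm in the counter's frame, its x axis along the counter's +y.
- wheel_left (a joint): Angle (rad, endless) of the left thumbwheel as the robot sees it, on an axle along the counter's y. Face n (1 to 6 pips) is on top at (n-1) x pi/3, plus any multiple of 2 pi: 5 (orange) at 4.189. Grows as the top rolls away from the robot (+x). Needs about 1 N at the rim (dry friction 0.04 N m), stays where left; a closed fingertip pressed lightly on the rim and drawn along x rolls it.
- wheel_middle (a joint): Angle (rad, endless) of the middle thumbwheel as the robot sees it, on an axle along the counter's y. Face n (1 to 6 pips) is on top at (n-1) x pi/3, plus any multiple of 2 pi: 2 (blue) at 1.047. Grows as the top rolls away from the robot (+x). Needs about 1 N at the rim (dry friction 0.04 N m), stays where left; a closed fingertip pressed lightly on the rim and drawn along x rolls it.
- wheel_right (a joint): Angle (rad, endless) of the right thumbwheel as the robot sees it, on an axle along the counter's y. Face n (1 to 6 pips) is on top at (n-1) x pi/3, plus any multiple of 2 pi: 4 (purple) at 3.142. Grows as the top rolls away from the robot (+x). Needs about 1 N at the rim (dry friction 0.04 N m), stays where left; a closed fingertip pressed lightly on the rim and drawn along x rolls it.
- left_face (a point): Centre of the wanted face (5 pips, orange) on the rim of the left wheel.
- middle_face (a point): Centre of the wanted face (2 pips, blue) on the rim of the middle wheel.
- right_face (a point): Centre of the wanted face (4 pips, purple) on the rim of the right wheel.
- left_index (a point): Fixed point at the very top of the left wheel (40 mm above its axle, between the white pointers): the wanted face must come here.
- middle_index (a point): Fixed point at the very top of the middle wheel (40 mm above its axle, between the white pointers): the wanted face must come here.
- right_index (a point): Fixed point at the very top of the right wheel (40 mm above its axle, between the white pointers): the wanted face must come here.
- tumbler: Green glass tumbler, 72 mm across, 90 mm high, a bystander; origin at the centre of its underside.
- bottle: Amber bottle, 62 mm across, 190 mm high, a bystander; origin at the centre of its underside.
- chalk: Blue chalk block, 60 x 60 x 50 mm, a bystander; origin at the centre of its underside.
Things that resemble listed ones, but are neither listed nor needed, are in the scene too. What is shaped like the tile1 but turquoise or yellow is not meant.

How it is judged:
By the outcome, as a careful person would: the job done as asked, in the order asked, and still so for the second after the job is handed in, with the robot touching nothing.
Of tile1, tile2, tile3, tile4, tile5 only 3 to 5 are there at a start; the rules pass over those that are not, and their reading is None.
At some moment in a run one of tile1, tile2, tile3, tile4, tile5 may be knocked a few centimetres aside while the robot is not near it.
Once in a run the grip may slacken for a moment while it holds something.
It also fails if it takes over 210 s, if anything falls off the work surface, if the arm or the gripper's body presses on something with over 40 N, if the wrist force passes 120 N, or if a joint passes its speed limit or range.

ROBOT

A 6-joint arm with a two-finger parallel gripper is mounted at the origin on the work surface. World frame = base frame: x ahead of the robot, y to its left, z up, the work surface at z = 0. Lengths are in mm, angles in rad, forces in N, time in s.
With the tool pointing down it reaches from about 350 to 775 mm from the base axis. Payload 5.5 kg.
Tool frame: the origin (TCP) lies midway between the tips of the shut fingers; the grasp point (between the pads) lies 19 mm behind it (bot.hold_point_z is the distance from the TCP to the grasp point, in mm); x points along the fingers, y is the direction in which the jaws open and shut, and the axes are right-handed (so a half turn about x gives the same grasp; the last joint's range is limited). The gripper opens to 85 mm and grips with 20 to 120 N. Pads are 22 mm wide; open, the fingers measure 114 mm over their backs; the gripper's body (76 mm by 85 mm) begins 54 mm behind the grasp point. The pads swing forward as they close: fully open they stand 13 mm farther back than shut.
Start: joints at [-1.261, 0.313, 0.046, 1.304, 0, 1.431], TCP at [250.004, -517.851, 231.323] pointing down, gripper open.
Joint ranges: [-2.76, 2.76], [-0.86, 1.69], [-1.03, 1.26], [-2.2, 2.34], [-1.47, 1.5], [-3.14, 3.14]. Speed limits (rad/s): [2.57, 2.57, 3.14, 3.14, 3.14, 3.14].

INTERFACE

Orientations are given as [roll, pitch, yaw] about the fixed x, y, z axes, in that order (R = Rz(yaw) Ry(pitch) Rx(roll)).
In Python, from station import bot gives the robot as it stands.
- The arm moves only by the tool play_rows, never from a script. Its argument "increments" is a list of rows, each an object with "angular": the turn, a rotation vector about the world's x, y, z each as a share of 0.15 rad, from -1 to 1, a list of three; "slide": the shift along the world's x, y, z each as a share of 2.5 cm, from -1 to 1, a list of three; "hand": the closure, from -1 (fully open) to 1 (shut). A call has exactly 5 rows; each row shifts and turns the pose as measured when the row begins; what a row does not reach is not made up. A row lasts 1/10 s, in which the tool goes at most 50 mm and 8.59 degrees, less where a joint would pass 70% of its speed; a pose out of reach is approached as far as the arm can. A call with a number of a shift or a turn outside -1 to 1 is refused whole. A call with a gripper value outside its range is refused whole. The fingers move at their own pace and stop on an object; "grip_force" is the grip in N (left out, the last holds). Time passes only in rows, so rows that do not move let the fingers close, or fill a call up. It gives the time, the measured TCP pose, the force and the opening at its end, in the units of the state.
- bot.read_state(): the state, without advancing time (a new reading comes with each control period).
- bot.grab_frame(name): name is "scene" or "top" or "wrist"; returns a dict with "pixels" (480x640x3 uint8, red, green, blue), "mtx" (3x3 intrinsics, pixels), "cam_to_world" (4x4, takes a point from camera to world coordinates); the wrist camera has in their place "mount" (4x4, takes a point from camera to tool coordinates, whose origin is the TCP and whose axes are the tool frame's). Camera axes: x right, y down, z forward; pixel columns grow to the right and rows downward; lengths in mm; the calibration is good to about 2 mm. A picture is of the moment at which its call begins: read the wrist's pose just before it. There is no depth.
- bot.job_done(): hands the job in, once; it reports no verdict.
The state is a dict: "clock": time; "joints": joint angles; "joint_vel": joint speeds; "joint_efforts": joint torques, N m; "position": TCP position; "orientation": TCP orientation; "ft_force": force on the tool from outside, world axes, zero at the start; "moment": the same for the moment, N m; "opening": finger opening in mm.
Only numpy, scipy, OpenCV 4.12 (cv2) and the standard library are available. Lean on these libraries where they do the work, as an engineer would, in place of code of your own. Each camera call takes 0.05 s, during which the arm holds its last target. There are 200 camera calls.

## Working session

There is one attempt and no reset: what is moved stays moved. The work goes in short steps, Python scripts to look and compute and a tool call to move; the robot and the scene stay as the last step left them, time stands still between calls to the robot, and variables do not carry over. Pictures are saved under pics/ and viewed, about 12 in all and at most 16, crops included, and the job is handed in when it is done.

Besides the shell and the picture viewer there is one more tool, called after "Emit:" by a JSON object that holds its "op" and its "data". play_rows: Moves the arm, as the interface text tells. Its arguments: {"type":"object","properties":{"increments":{"type":"array","items":{"type":"object","properties":{"angular":{"type":"array","items":{"type":"number"}},"slide":{"type":"array","items":{"type":"number"}},"hand":{"type":"number"}}}},"grip_force":{"type":"number"}},"required":["increments"]}

```bash
ls; mkdir -p pics
python3 - <<'E'
from station import bot
import cv2
s=bot.read_state();print(s)
for n in("scene","top"):
    f=bot.grab_frame(n);cv2.imwrite(f"pics/{n}0.png",f["pixels"][:,:,::-1]);print(n,f["mtx"].tolist(),f["cam_to_world"].round(3).tolist())
f=bot.grab_frame("wrist");print(f["mount"].round(3).tolist(),f["mtx"].tolist())
E
```

```text
pics
{'clock': 0.0, 'joints': array([-1.26057041e+00,  3.14019019e-01,  4.49578406e-02,  1.30362378e+00,
       -3.04245437e-06,  1.43118783e+00]), 'joint_vel': array([-2.05329059e-04,  8.93212252e-05, -5.44271608e-04,  8.18298822e-04,
        6.99168671e-04,  8.50193375e-05]), 'joint_efforts': array([-1.24599523e-03, -4.80614913e+01,  2.98538929e+01,  1.90518686e-02,
       -4.01173875e-04,  6.62350431e-06]), 'position': array([ 249.84155561, -517.29365661,  230.38966109]), 'orientation': array([-1.7087939 ,  1.56890769,  1.88263318]), 'ft_force': array([-0.42155516,  0.15097037, -0.87328636]), 'moment': array([ 0.03949953, -0.03514891,  0.03334576]), 'opening': 85.46543440217691}
scene [[594.5117900048277, 0.0, 324.17364758615355], [0.0, 594.5117900048277, 244.70306895594774], [0.0, 0.0, 1.0]] [[0.13, 0.746, -0.654, 1669.723], [0.991, -0.093, 0.091, -244.376], [0.007, -0.66, -0.751, 1313.668], [0.0, 0.0, 0.0, 1.0]]
top [[517.4570480067104, 0.0, 320.01140757190745], [0.0, 517.4570480067104, 254.40810528068542], [0.0, 0.0, 1.0]] [[-0.004, -0.995, 0.096, 497.642], [-1.0, 0.004, 0.002, -99.881], [-0.002, -0.096, -0.995, 1175.499], [0.0, 0.0, 0.0, 1.0]]
[[0.001, -0.27, 0.963, -142.78], [1.0, -0.001, -0.001, 0.068], [0.001, 0.963, 0.27, -68.052], [0.0, 0.0, 0.0, 1.0]] [[416.89236059431465, 0.0, 321.3554226382177], [0.0, 416.89236059431465, 241.827335625149], [0.0, 0.0, 1.0]]
```

View pics/top0.png

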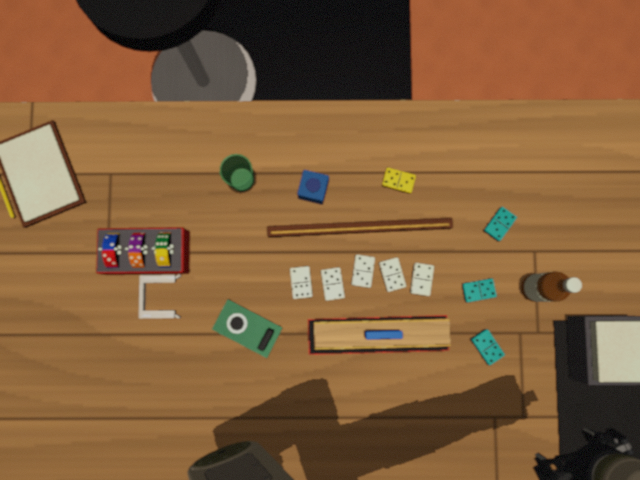

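View pics/scene0.png

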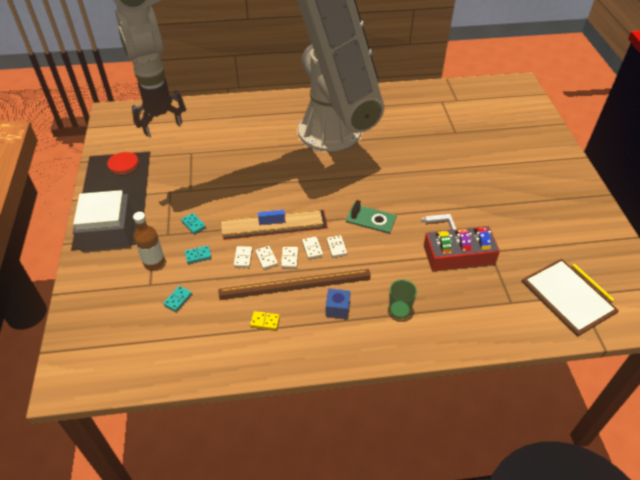

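Five ivory tiles lie between the rail and the straightedge, at top px x≈301, 332, 364, 393 and 423, y≈271–284. The turquoise and yellow dominoes are decoys. The ruler is at (380,335), the plate at (247,328) with its grip at (266,339), and the counter at (142,250). Next I'll measure them.

```bash
cat > h.py <<'E'
import numpy as np, cv2
from station import bot
from scipy.spatial.transform import Rotation as Rn
np.set_printoptions(precision=1,suppress=True)
def frame(n):
    s=bot.read_state(); f=bot.grab_frame(n)
    if n=="wrist":
        T=np.eye(4);T[:3,:3]=Rn.from_euler('xyz',s["orientation"]).as_matrix();T[:3,3]=s["position"]
        f["cam_to_world"]=T@f["mount"]
    f["hsv"]=cv2.cvtColor(f["pixels"],cv2.COLOR_RGB2HSV); return f
def cast(f,uv,z):
    uv=np.atleast_2d(uv).astype(float); d=np.c_[uv,np.ones(len(uv))]@np.linalg.inv(f["mtx"]).T@f["cam_to_world"][:3,:3].T
    o=f["cam_to_world"][:3,3]; return o+d*((z-o[2])/d[:,2])[:,None]
def proj(f,P):
    M=f["cam_to_world"];c=(np.atleast_2d(P)-M[:3,3])@M[:3,:3]; p=c@f["mtx"].T; return p[:,:2]/p[:,2:]
def rects(f,lo,hi,z,amin=30,roi=None):
    "min-area rects of colour blobs on plane z: centre, sides, long-axis angle deg (world), pixel centre"
    m=cv2.inRange(f["hsv"],np.array(lo),np.array(hi))
    if roi: k=np.zeros_like(m);x0,y0,x1,y1=roi;k[y0:y1,x0:x1]=1;m*=k
    out=[]
    for c in cv2.findContours(m,cv2.RETR_EXTERNAL,cv2.CHAIN_APPROX_NONE)[0]:
        if cv2.contourArea(c)<amin: continue
        P=cast(f,c[:,0],z)[:,:2].astype(np.float32); (ctr,(w,h),_)=r=cv2.minAreaRect(P); b=cv2.boxPoints(r)
        e=max((b[1]-b[0],b[2]-b[1]),key=np.linalg.norm); a=np.degrees(np.arctan2(e[1],e[0]))%180
        out.append((np.array(ctr),sorted((w,h)),a,c[:,0].mean(0)))
    return sorted(out,key=lambda o:o[3][0])
def show(t,L):
    for o in L: print(t,o[0],"sides",np.round(o[1],1),"ang %.1f"%o[2],"px",o[3].round())
def pose():
    s=bot.read_state();R=Rn.from_euler('xyz',s["orientation"]).as_matrix()
    print("t%.2f"%s["clock"],"tcp",s["position"],"toolx",R[:,0].round(3),"tooly ang %.1f"%np.degrees(np.arctan2(R[1,1],R[0,1])),"F",s["ft_force"],"op %.1f"%s["opening"],"j",s["joints"].round(2))
E
python3 - <<'E'
from h import *
pose(); f=frame("top"); h=f["hsv"]
for n,(u,v) in dict(tile=(301,280),rail=(300,231),railtop=(300,228),ruler=(340,336),grip=(384,335),plate=(235,340),pgrip=(266,339),red=(183,250),alu=(144,300),chalk=(313,187)).items(): print(n,h[v,u])
show("tile",rects(f,(15,0,140),(40,90,255),16,60,(280,240,450,310)))
show("ruler",rects(f,(8,60,150),(30,190,255),15,300,(305,315,455,352)))
show("grip",rects(f,(100,100,60),(125,255,255),55,30,(340,315,430,350)))
show("plate",rects(f,(60,80,40),(88,255,255),10,300,(200,290,290,365)))
show("rail",rects(f,(0,0,0),(14,255,110),22,200,(260,210,460,245)))
show("red",rects(f,(0,150,60),(6,255,255),60,100,(90,220,195,280)))
show("alu",rects(f,(0,0,140),(180,60,255),18.5,50,(130,270,190,325)))
cv2.imwrite("pics/topc.png",cv2.resize(f["pixels"][210:370,85:285,::-1],None,fx=4,fy=4,interpolation=cv2.INTER_CUBIC)[:600,:800])
cv2.imwrite("pics/topd.png",cv2.resize(f["pixels"][205:360,255:465,::-1],None,fx=3.8,fy=3.8,interpolation=cv2.INTER_CUBIC)[:600,:800])
E
```

```text
t0.15 tcp [ 249.9 -517.5  230.6] toolx [-0.  0. -1.] tooly ang -64.2 F [ 0.7 -0.6  0.9] op 85.6 j [-1.3  0.3  0.1  1.3 -0.   1.4]
tile [ 35  21 202]
rail [ 19 167 176]
railtop [ 11 173 100]
ruler [ 18 122 194]
grip [106 160 172]
plate [ 60  79 123]
pgrip [ 8 20 52]
red [  1 217 128]
alu [16 57 98]
chalk [116 129 109]
tile [547.2 -54.5] sides [46.1 72. ] ang 6.1 px [301. 282.]
tile [ 543.7 -125. ] sides [46.3 71.8] ang 9.0 px [332. 284.]
tile [ 572.2 -193.9] sides [46.2 72. ] ang 171.3 px [363. 271.]
tile [ 564.1 -259.8] sides [46.4 71.4] ang 15.1 px [392. 274.]
tile [ 553.3 -325.9] sides [46.1 72.2] ang 169.9 px [422. 279.]
ruler [ 436.1 -240. ] sides [ 68.3 312.4] ang 91.0 px [386. 333.]
grip [ 432.5 -232.2] sides [14.8 77.2] ang 89.8 px [383. 334.]
plate [445.3  66.1] sides [ 72.1 134.7] ang 62.8 px [247. 328.]
rail [ 669.5 -186.3] sides [ 26. 415.] ang 92.6 px [359. 227.]
red [598.3 358. ] sides [29.4 32.7] ang 9.1 px [109. 257.]
red [615.2 285.6] sides [ 98.1 196.6] ang 89.8 px [155. 264.]
alu [517.4 261.5] sides [91.2 93.4] ang 179.8 px [155. 296.]
```

View pics/topc.png

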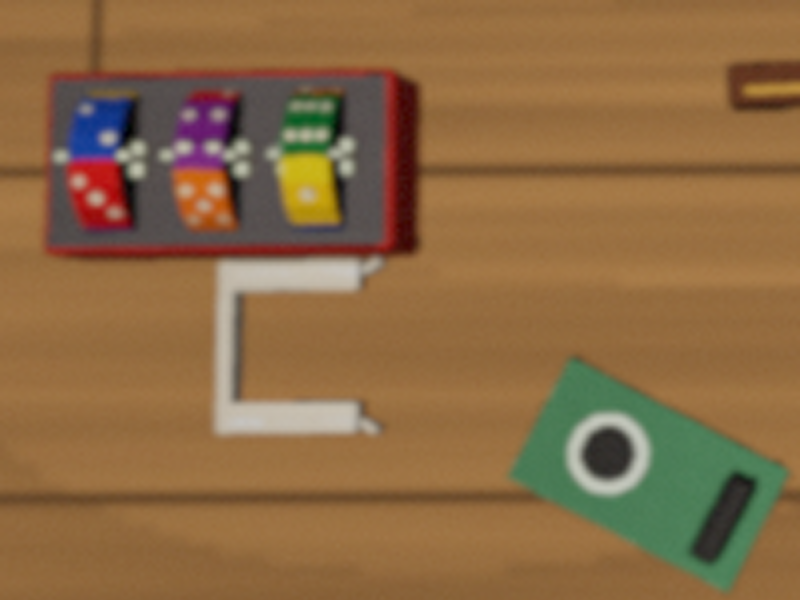

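View pics/topd.png

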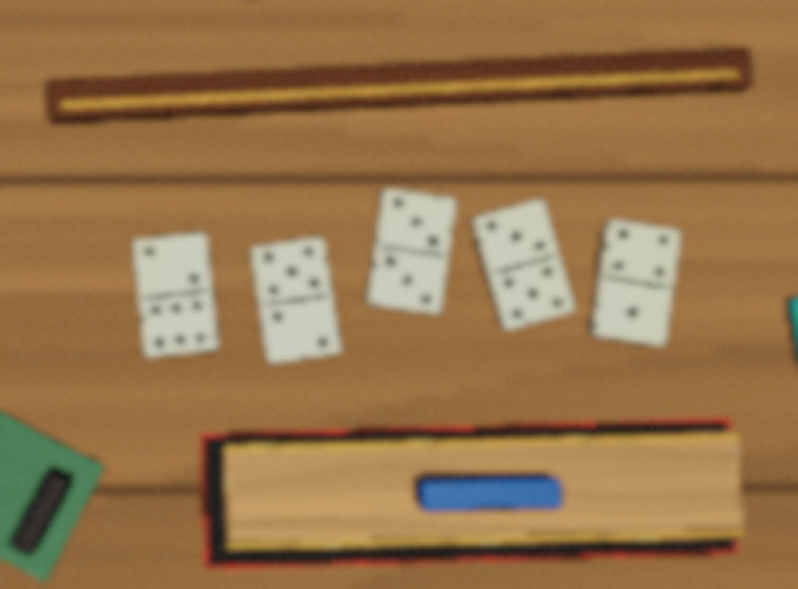

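Emit:
{"op": "play_rows", "data": {"increments": [{"slide": [0.6, 0.9, 0], "angular": [0, 0, 0.9], "hand": 0}, {"slide": [0.6, 0.9, 0], "angular": [0, 0, 0.9], "hand": 0}, {"slide": [0.6, 0.9, 0], "angular": [0, 0, 0.9], "hand": 0}, {"slide": [0.6, 0.9, 0], "angular": [0, 0, 0.9], "hand": 0}, {"slide": [0.6, 0.9, 0], "angular": [0, 0, 0.9], "hand": 0}]}}

```text
clock: 0.7
position: [324.5, -403.9, 228.6]
orientation: [-1.767, 1.568, 2.518]
ft_force: [0.6, -0.1, 0.2]
opening: 42.5
```

Emit:
{"op": "play_rows", "data": {"increments": [{"slide": [0.6, 0.9, 0], "angular": [0, 0, 0.9], "hand": 0}, {"slide": [0.6, 0.9, 0], "angular": [0, 0, 0.9], "hand": 0}, {"slide": [0.6, 0.9, -0.5], "angular": [0, 0, 0], "hand": 0}, {"slide": [0.6, 0.9, -0.5], "angular": [0, 0, 0], "hand": 0}, {"slide": [0.6, 0.9, -0.5], "angular": [0, 0, 0], "hand": 0}]}}

```text
clock: 1.2
position: [402.6, -287.1, 191.5]
orientation: [-0.016, 1.569, -1.73]
ft_force: [0.3, -1.2, -0.1]
opening: 42.7
```

```bash
python3 -c "
from h import *
pose()"
```

```text
t1.20 tcp [ 402.6 -287.1  191.5] toolx [-0. -0. -1.] tooly ang -8.2 F [ 0.3 -1.2 -0.1] op 42.7 j [-0.8  0.2 -0.2  1.2 -0.   0.9]
```

Emit:
{"op": "play_rows", "data": {"increments": [{"slide": [0.3, 0.55, -0.7], "angular": [0, 0, 0.37], "hand": 0}, {"slide": [0.3, 0.55, -0.7], "angular": [0, 0, 0.37], "hand": 0}, {"slide": [0.3, 0.55, -0.7], "angular": [0, 0, 0.36], "hand": 0}, {"slide": [0.3, 0.5, -0.7], "hand": 0}, {"slide": [0, 0, 0], "hand": 0}]}}

```text
invalid input at $.increments[3]: expected keys angular, slide, hand
```

```bash
python3 -c "
from h import *
pose()
f=frame('wrist');show('grip',rects(f,(100,100,40),(125,255,255),55,200))
cv2.imwrite('pics/w1.png',f['pixels'][:,:,::-1])
pose()"
```

```text
t1.20 tcp [ 402.6 -287.1  191.5] toolx [-0. -0. -1.] tooly ang -8.2 F [ 0.3 -1.2 -0.1] op 42.7 j [-0.8  0.2 -0.2  1.2 -0.   0.9]
grip [ 431.6 -230.9] sides [16.3 74.3] ang 91.1 px [354. 136.]
t1.25 tcp [ 403.1 -283.1  189.2] toolx [-0.  0. -1.] tooly ang -8.0 F [-1.   4.1 -0.6] op 42.3 j [-0.8  0.2 -0.2  1.2  0.   0.9]
```

View pics/w1.png

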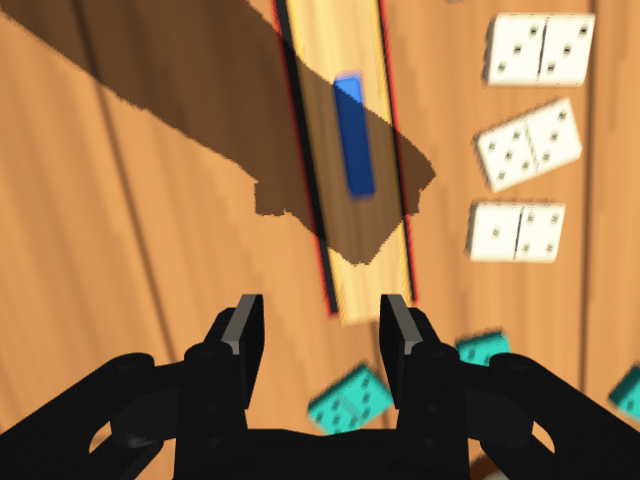

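Emit:
{"op": "play_rows", "data": {"increments": [{"slide": [0.3, 0.5, -0.7], "angular": [0, 0, 0.35], "hand": 0}, {"slide": [0.3, 0.5, -0.7], "angular": [0, 0, 0.35], "hand": 0}, {"slide": [0.3, 0.5, -0.7], "angular": [0, 0, 0.35], "hand": 0}, {"slide": [0.3, 0.5, -0.7], "angular": [0, 0, 0], "hand": 0}, {"slide": [0, 0, 0], "angular": [0, 0, 0], "hand": 0}]}}

```text
clock: 1.75
position: [433.9, -229.3, 116.3]
orientation: [-2.463, 1.566, 2.277]
ft_force: [-0.0, 0.3, 0.1]
opening: 42.7
```

```bash
python3 -c "
from h import *
f=frame('wrist');show('grip',rects(f,(100,100,40),(125,255,255),55,200))
pose()"
```

```text
grip [ 430.9 -230.8] sides [17.3 82.7] ang 90.7 px [317. 263.]
t1.80 tcp [ 434.2 -230.4  117.4] toolx [-0.  0. -1.] tooly ang 1.6 F [-0.5 -0.2 -0.3] op 42.5 j [-0.7  0.2 -0.4  1.   0.   0.9]
```

Emit:
{"op": "play_rows", "data": {"increments": [{"slide": [-0.1, 0, -0.9], "angular": [0, 0, -0.08], "hand": 0}, {"slide": [0, 0, -0.9], "angular": [0, 0, 0], "hand": 0}, {"slide": [0, 0, -0.9], "angular": [0, 0, 0], "hand": 0}, {"slide": [0, 0, -0.8], "angular": [0, 0, 0], "hand": 0}, {"slide": [0, 0, -0.2], "angular": [0, 0, 0], "hand": 0}]}}

```text
clock: 2.3
position: [434.7, -237.2, 28.9]
orientation: [0.765, 1.562, -0.794]
ft_force: [-0.8, 1.2, -0.1]
opening: 42.5
```

Emit:
{"op": "play_rows", "data": {"increments": [{"slide": [0, 0, 0], "angular": [0, 0, 0], "hand": 1}, {"slide": [0, 0, 0], "angular": [0, 0, 0], "hand": 1}, {"slide": [0, 0, 0], "angular": [0, 0, 0], "hand": 1}, {"slide": [0, 0, 0], "angular": [0, 0, 0], "hand": 1}, {"slide": [0, 0, 0], "angular": [0, 0, 0], "hand": 1}], "grip_force": 100}}

```text
clock: 2.8
position: [435.4, -239.6, 32.2]
orientation: [0.761, 1.559, -0.8]
ft_force: [-0.7, 0.4, -3.6]
opening: 16.0
```

Emit:
{"op": "play_rows", "data": {"increments": [{"slide": [0, 0, 0], "angular": [0, 0, 0], "hand": 0.3}, {"slide": [0, 0.1, 0], "angular": [0, 0, 0], "hand": 0.3}, {"slide": [-0.05, 0.15, -0.2], "angular": [0, 0, 0], "hand": 0.3}, {"slide": [-0.05, 0.15, -0.2], "angular": [0, 0, 0], "hand": 0.3}, {"slide": [0, 0, -0.1], "angular": [0, 0, 0], "hand": 0.3}]}}

```text
clock: 3.3
position: [434.4, -229.6, 20.7]
orientation: [0.808, 1.554, -0.752]
ft_force: [-0.5, -0.9, -0.0]
opening: 30.1
```

```bash
python3 -c "
from h import *
f=frame('top');show('grip',rects(f,(100,100,60),(125,255,255),55,30,(340,315,430,350)))
pose()"
```

```text
t3.35 tcp [ 434.3 -229.7   20.4] toolx [ 0. -0. -1.] tooly ang 0.6 F [ 0.  -0.2 -0.1] op 29.8 j [-0.7  0.3 -0.5  0.7 -0.   0.9]
```

Emit:
{"op": "play_rows", "data": {"increments": [{"slide": [0, 0, 0], "angular": [0, 0, 0], "hand": 1}, {"slide": [0, 0, 0], "angular": [0, 0, 0], "hand": 1}, {"slide": [0, 0, 0], "angular": [0, 0, 0], "hand": 1}, {"slide": [0, 0, 0], "angular": [0, 0, 0], "hand": 1}, {"slide": [0, 0, 0], "angular": [0, 0, 0], "hand": 1}], "grip_force": 110}}

```text
clock: 3.85
position: [434.6, -229.7, 20.5]
orientation: [0.808, 1.554, -0.751]
ft_force: [0.3, 1.4, 1.5]
opening: 16.8
```

```bash
sed -i 's/"toolx",R\[:,0\].round(3)/"toolx mrad",R[:2,0]*1e3/' h.py; python3 -c "
from h import *
pose()"
```

```text
t3.85 tcp [ 434.6 -229.7   20.5] toolx mrad [ 12.  -11.2] tooly ang 0.7 F [0.3 1.4 1.5] op 16.8 j [-0.7  0.3 -0.5  0.7 -0.   0.9]
```

Emit:
{"op": "play_rows", "data": {"increments": [{"slide": [0, 0, 0.4], "angular": [0, 0, 0], "hand": 1}, {"slide": [0, 0.4, 0.2], "angular": [0, 0, 0.1], "hand": 1}, {"slide": [0, 0.5, 0], "angular": [0, 0, 0.11], "hand": 1}, {"slide": [0, 0.5, 0], "angular": [0, 0, 0], "hand": 1}, {"slide": [0, 0.1, 0], "angular": [0, 0, 0], "hand": 1}]}}

```text
clock: 4.35
position: [433.1, -188.3, 35.6]
orientation: [0.84, 1.558, -0.687]
ft_force: [-0.8, 0.1, -3.2]
opening: 16.6
```

```bash
python3 -c "
from h import *
pose()
f=frame('top'); cv2.imwrite('pics/top2.png',cv2.resize(f['pixels'][200:380,230:470,::-1],None,fx=3.3,fy=3.3,interpolation=cv2.INTER_CUBIC))
pose()"
```

```text
t4.35 tcp [ 433.1 -188.3   35.6] toolx mrad [10.2 -8.3] tooly ang 2.6 F [-0.8  0.1 -3.2] op 16.6 j [-0.6  0.3 -0.5  0.8 -0.   0.9]
t4.40 tcp [ 433.1 -188.4   35.6] toolx mrad [10.2 -8.5] tooly ang 2.6 F [-1.1 -0.2 -2.9] op 16.7 j [-0.6  0.3 -0.5  0.8 -0.   0.9]
```

View pics/top2.png

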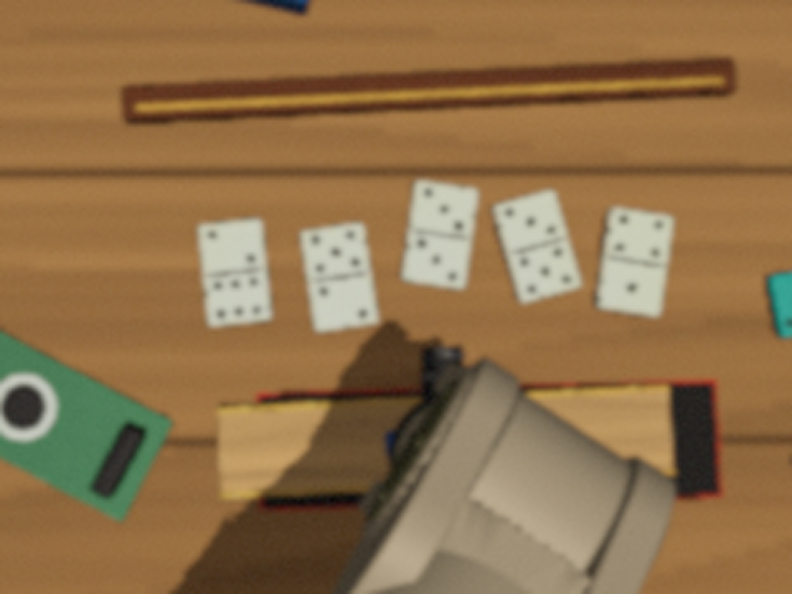

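Emit:
{"op": "play_rows", "data": {"increments": [{"slide": [0, 0.3, -0.25], "angular": [0, 0, 0], "hand": 1}, {"slide": [0.2, 0.1, -0.25], "angular": [0, 0, 0], "hand": 1}, {"slide": [0.5, 0, 0], "angular": [0, 0, 0], "hand": 1}, {"slide": [0.5, 0, 0], "angular": [0, 0, 0], "hand": 1}, {"slide": [0.4, 0, 0], "angular": [0, 0, 0], "hand": 1}]}}

```text
clock: 4.9
position: [475.3, -177.0, 21.2]
orientation: [0.793, 1.558, -0.733]
ft_force: [0.7, -0.8, -3.4]
opening: 17.0
```

```bash
python3 -c "
from h import *
pose()
f=frame('top'); 
show('tile',rects(f,(15,0,140),(40,90,255),16,60,(280,220,450,310)))"
```

```text
t4.90 tcp [ 475.3 -177.    21.2] toolx mrad [ 9.2 -8.3] tooly ang 2.6 F [ 0.7 -0.8 -3.4] op 17.0 j [-0.5  0.3 -0.5  0.7 -0.   1. ]
tile [547.2 -54.5] sides [46.1 72. ] ang 6.1 px [301. 282.]
tile [ 544.4 -124.6] sides [45.4 70.5] ang 7.9 px [330. 281.]
tile [ 573.5 -194. ] sides [45.9 69.3] ang 171.1 px [362. 269.]
tile [ 511.  -217.7] sides [ 48.9 106.9] ang 89.8 px [371. 303.]
tile [ 564.1 -259.8] sides [46.4 71.4] ang 15.1 px [392. 274.]
tile [ 553.2 -325.8] sides [46.3 71.9] ang 171.0 px [422. 279.]
```

Emit:
{"op": "play_rows", "data": {"increments": [{"slide": [0.4, 0, 0.02], "angular": [0, 0, 0], "hand": 1}, {"slide": [0.4, 0, 0.02], "angular": [0, 0, 0], "hand": 1}, {"slide": [0.4, 0, 0], "angular": [0, 0, 0], "hand": 1}, {"slide": [0.4, 0, 0], "angular": [0, 0, 0], "hand": 1}, {"slide": [0.4, 0, 0], "angular": [0, 0, 0], "hand": 1}]}}

```text
clock: 5.45
position: [527.8, -177.5, 21.2]
orientation: [0.402, 1.562, -1.125]
ft_force: [-2.9, 1.3, -2.1]
opening: 16.6
```

```bash
python3 -c "
from h import *
pose()
f=frame('top'); 
show('tile',rects(f,(15,0,140),(40,90,255),16,60,(280,220,450,310)))"
```

```text
t5.45 tcp [ 527.8 -177.5   21.2] toolx mrad [ 4.  -8.3] tooly ang 2.5 F [-2.9  1.3 -2.1] op 16.6 j [-0.5  0.4 -0.3  0.8 -0.   1.1]
tile [586.9 -53.9] sides [46.  71.5] ang 2.9 px [300. 264.]
tile [ 590.9 -124.7] sides [45.1 69.9] ang 179.8 px [330. 260.]
tile [ 560.5 -231.2] sides [148.  227.1] ang 89.8 px [385. 280.]
tile [ 611.9 -264.4] sides [40.7 45.1] ang 89.1 px [396. 252.]
```

Emit:
{"op": "play_rows", "data": {"increments": [{"slide": [0.3, 0, 0], "angular": [0, 0, 0], "hand": 1}, {"slide": [0.25, 0, 0], "angular": [0, 0, 0], "hand": 1}, {"slide": [0.2, 0, 0], "angular": [0, 0, 0], "hand": 1}, {"slide": [0.2, 0, 0], "angular": [0, 0, 0], "hand": 1}, {"slide": [0.15, 0, 0], "angular": [0, 0, 0], "hand": 1}]}}

```text
clock: 6.0
position: [557.9, -177.7, 20.7]
orientation: [0.239, 1.562, -1.289]
ft_force: [-11.4, -0.2, -2.7]
opening: 16.4
```

```bash
python3 -c "
from h import *
pose()
f=frame('scene'); 
show('tile',rects(f,(15,0,140),(40,90,255),16,60,(220,220,370,290)))"
```

```text
t6.00 tcp [ 557.9 -177.7   20.7] toolx mrad [ 2.6 -8.9] tooly ang 2.5 F [-11.4  -0.2  -2.7] op 16.4 j [-0.4  0.5 -0.3  0.8 -0.   1.1]
tile [ 626.6 -321.4] sides [44.6 66.2] ang 2.2 px [245. 276.]
tile [ 624.1 -262.6] sides [44.5 66.5] ang 1.7 px [266. 273.]
tile [ 621.1 -179.1] sides [45.9 65.1] ang 2.2 px [295. 270.]
tile [ 618.2 -117.9] sides [45.8 65.8] ang 2.3 px [317. 267.]
tile [614.8 -45.8] sides [45.1 66.2] ang 2.8 px [342. 263.]
```

Emit:
{"op": "play_rows", "data": {"increments": [{"slide": [0.2, 0, 0], "angular": [0, 0, 0], "hand": 1}, {"slide": [0.25, 0, 0], "angular": [0, 0, 0], "hand": 1}, {"slide": [0.3, 0, 0], "angular": [0, 0, 0], "hand": 1}, {"slide": [0.3, 0, 0], "angular": [0, 0, 0], "hand": 1}, {"slide": [0.3, 0, 0], "angular": [0, 0, 0], "hand": 1}]}}

```text
clock: 6.55
position: [558.4, -176.9, 19.1]
orientation: [-1.421, 1.506, -2.954]
ft_force: [-23.0, -3.7, 13.9]
opening: 16.6
```

```bash
python3 -c "
from h import *
pose()
f=frame('scene'); 
show('tile',rects(f,(15,0,140),(40,90,255),16,60,(220,220,370,290)))
f=frame('top')
cv2.imwrite('pics/top3.png',cv2.resize(f['pixels'][200:320,240:470,::-1],None,fx=3.4,fy=3.4,interpolation=cv2.INTER_CUBIC))"
```

```text
t6.55 tcp [ 558.4 -176.9   19.1] toolx mrad [-63.4 -12. ] tooly ang 2.1 F [-23.   -3.7  13.9] op 16.6 j [-0.4  0.5 -0.2  0.9 -0.   1.1]
tile [ 626.6 -321.3] sides [44.5 66.2] ang 1.8 px [245. 276.]
tile [ 624.3 -262.3] sides [44.6 66.1] ang 2.3 px [266. 273.]
tile [ 638.6 -181.8] sides [28.4 39. ] ang 83.9 px [295. 274.]
tile [ 618.5 -115.1] sides [40.9 64.4] ang 3.2 px [318. 267.]
tile [615.1 -45.7] sides [45.1 65.7] ang 2.8 px [342. 263.]
```

View pics/top3.png

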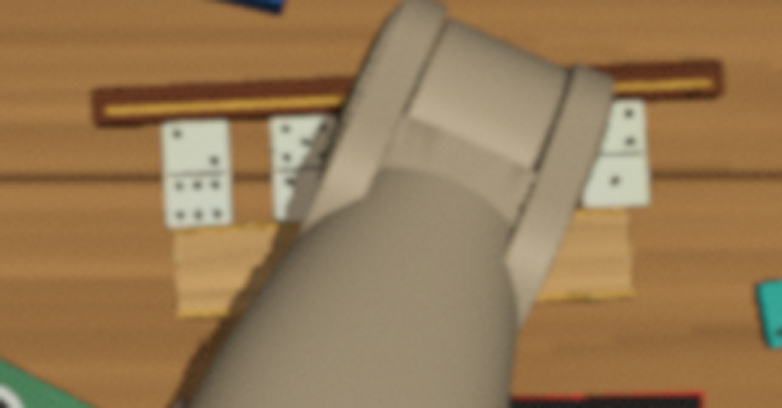

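Emit:
{"op": "play_rows", "data": {"increments": [{"slide": [-0.4, 0, 0.05], "angular": [0, 0, 0], "hand": 1}, {"slide": [-0.4, 0, 0.2], "angular": [0, -0.25, 0], "hand": 1}, {"slide": [-0.4, 0, 0.4], "angular": [0, -0.25, 0], "hand": 1}, {"slide": [0, 0, 0.8], "angular": [0, 0, 0], "hand": 1}, {"slide": [0, 0, 0.8], "angular": [0, 0, 0], "hand": 1}]}}

```text
clock: 7.15
position: [527.5, -175.9, 75.2]
orientation: [1.033, 1.552, -0.5]
ft_force: [0.9, -0.3, -2.9]
opening: 16.3
```

```bash
python3 -c "
from h import *
pose()
f=frame('scene'); 
show('tile',rects(f,(15,0,140),(40,90,255),16,60,(220,220,370,290)))
cv2.imwrite('pics/s4.png',cv2.resize(f['pixels'][180:320,190:400,::-1],None,fx=3.8,fy=3.8,interpolation=cv2.INTER_CUBIC))
f=frame('top')
show('red',rects(f,(170,120,60),(180,255,255),3,3,(290,305,470,370)))
show('red',rects(f,(0,180,100),(4,255,255),3,3,(290,305,470,370)))
cv2.imwrite('pics/t4.png',cv2.resize(f['pixels'][200:370,240:470,::-1],None,fx=3.4,fy=3.4,interpolation=cv2.INTER_CUBIC))
"
```

```text
t7.15 tcp [ 527.5 -175.9   75.2] toolx mrad [16.1 -8.8] tooly ang 2.2 F [ 0.9 -0.3 -2.9] op 16.3 j [-0.5  0.4 -0.3  0.9 -0.   1.1]
tile [ 626.6 -321.4] sides [44.6 66.2] ang 2.2 px [245. 276.]
tile [ 624.1 -262.2] sides [44.6 66.5] ang 1.7 px [266. 273.]
tile [ 619.7 -179.7] sides [45.1 67.9] ang 0.7 px [295. 269.]
tile [ 617.5 -117.3] sides [44.8 67.2] ang 2.3 px [317. 267.]
tile [614.8 -45.8] sides [45.1 66.2] ang 2.8 px [342. 263.]
```

View pics/s4.png

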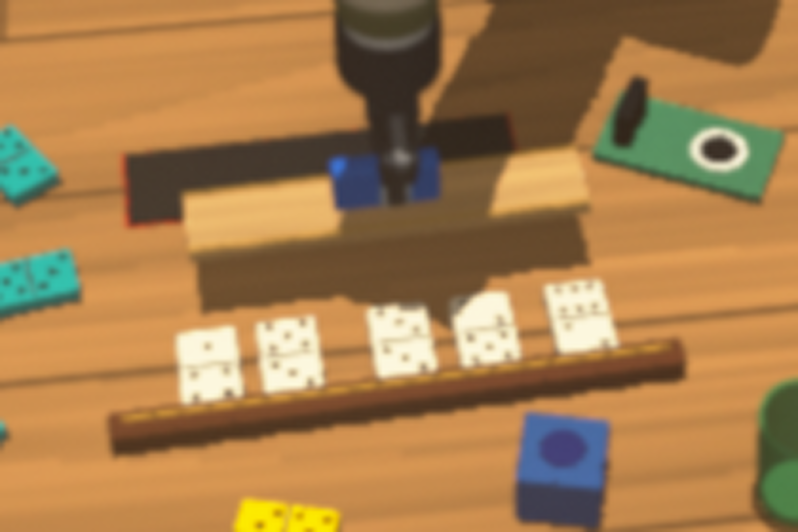

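View pics/t4.png

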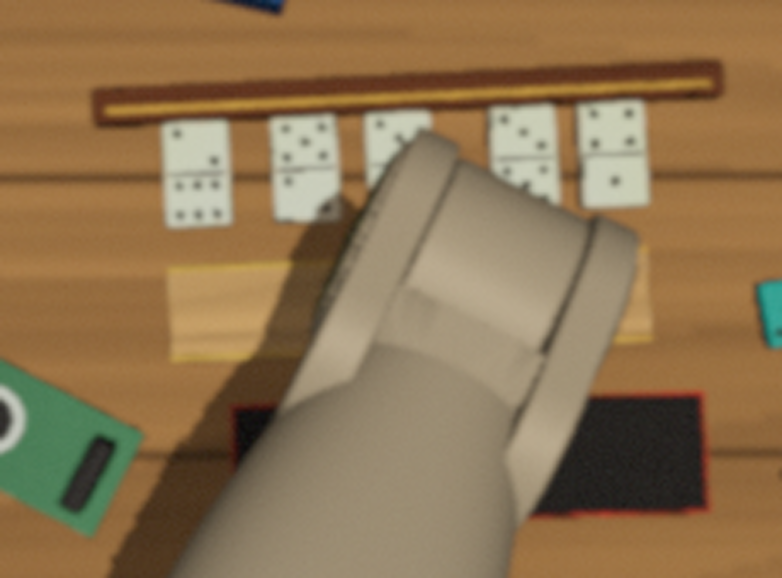

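```bash
python3 -c "
from h import *
f=frame('top')
c=lambda u,v,z: cast(f,[240+u/3.4,200+v/3.4],z)[0]
r=(c(233,408,3)+c(708,510,3))/2; q=(c(167,270,69)+c(652,340,69)+c(172,360,69)+c(648,245,69))/4
print('rest',r,np.linalg.norm(c(233,408,3)-c(702,395,3)),'ruler',q, np.linalg.norm(c(167,270,69)-c(648,245,69)))
a=c(167,270,69)-c(648,245,69);b=c(233,408,3)-c(702,395,3);print(np.degrees(np.arctan2(a[1],a[0])),np.degrees(np.arctan2(b[1],b[0])))
"
```

```text
rest [ 428.5 -227.5    3. ] 310.39047810747434 ruler [ 528.9 -184.1   69. ] 303.13245762308514
92.75099398745193 91.36081616922516
```

Emit:
{"op": "play_rows", "data": {"increments": [{"slide": [-0.8, -0.35, 0], "angular": [0, 0, -0.08], "hand": 1}, {"slide": [-0.8, -0.35, -0.2], "angular": [0, 0, -0.08], "hand": 1}, {"slide": [-0.8, -0.35, -0.2], "angular": [0, 0, 0], "hand": 1}, {"slide": [-0.8, -0.35, -0.3], "angular": [0, 0, 0], "hand": 1}, {"slide": [-0.6, -0.3, -0.4], "angular": [0, 0, 0], "hand": 1}]}}

```text
clock: 7.8
position: [436.0, -219.5, 44.7]
orientation: [1.114, 1.543, -0.438]
ft_force: [0.7, -0.2, -3.2]
opening: 16.6
```

```bash
python3 -c "
from h import *
pose()
f=frame('top')
show('red',rects(f,(0,180,100),(4,255,255),3,3,(290,305,470,370)))
show('ruler',rects(f,(8,60,150),(30,190,255),35,100,(295,305,455,365)))
"
```

```text
t7.80 tcp [ 436.  -219.5   44.7] toolx mrad [ 25.1 -11.8] tooly ang 1.1 F [ 0.7 -0.2 -3.2] op 16.6 j [-0.6  0.3 -0.5  0.8  0.   0.9]
ruler [ 451.4 -102.7] sides [ 88.8 120.6] ang 89.8 px [320. 320.]
ruler [ 381.9 -287.4] sides [111.4 117.7] ang 56.4 px [406. 351.]
ruler [ 456.  -319.8] sides [ 78.  142.5] ang 89.8 px [426. 316.]
```

Emit:
{"op": "play_rows", "data": {"increments": [{"slide": [-0.28, 0, -0.3], "angular": [0, 0.07, 0], "hand": 1}, {"slide": [-0.05, 0, -0.25], "angular": [0, 0, 0], "hand": 1}, {"slide": [0, 0, -0.2], "angular": [0, 0, 0], "hand": 1}, {"slide": [0, 0, -0.15], "angular": [0, 0, 0], "hand": 1}, {"slide": [0, 0, -0.05], "angular": [0, 0, 0], "hand": 1}]}}

```text
clock: 8.35
position: [424.6, -219.1, 20.3]
orientation: [0.569, 1.557, -0.984]
ft_force: [-5.0, -0.2, 5.5]
opening: 16.8
```

```bash
python3 -c "
from h import *
pose()
f=frame('top')
cv2.imwrite('pics/t5.png',cv2.resize(f['pixels'][200:370,240:470,::-1],None,fx=3.4,fy=3.4,interpolation=cv2.INTER_CUBIC))
"
```

```text
t8.35 tcp [ 424.6 -219.1   20.3] toolx mrad [  7.9 -11.9] tooly ang 1.0 F [-5.  -0.2  5.5] op 16.8 j [-0.6  0.3 -0.6  0.7 -0.   0.9]
```

View pics/t5.png

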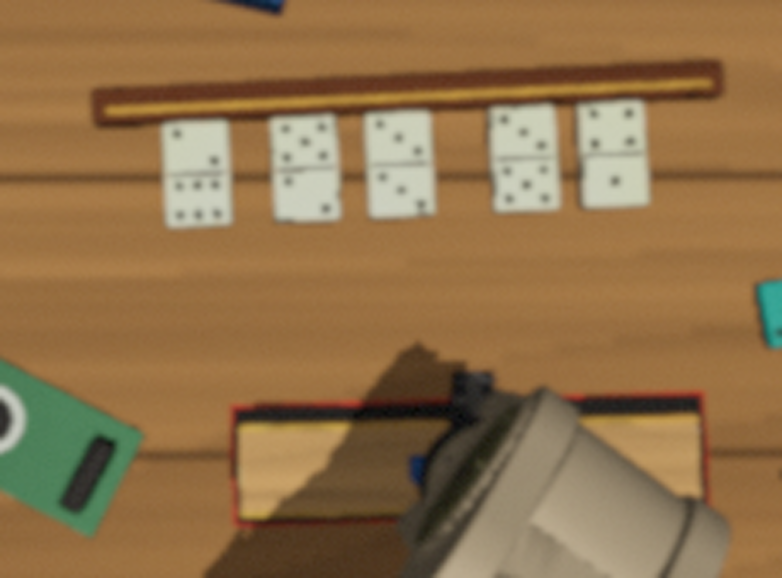

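Emit:
{"op": "play_rows", "data": {"increments": [{"slide": [0, 0, 0.15], "angular": [0, 0, 0], "hand": 1}, {"slide": [0.2, 0, 0.05], "angular": [0, 0, 0], "hand": 1}, {"slide": [0.0, 0, -0.1], "angular": [0, 0, 0], "hand": 1}, {"slide": [0, 0, -0.12], "angular": [0, 0, 0], "hand": 1}, {"slide": [0, 0, 0], "angular": [0, 0, 0], "hand": 1}]}}

```text
clock: 8.9
position: [433.5, -219.2, 20.4]
orientation: [0.676, 1.553, -0.874]
ft_force: [-4.4, 0.2, 8.7]
opening: 16.5
```

```bash
python3 -c "
from h import *
pose()"
```

```text
t8.90 tcp [ 433.5 -219.2   20.4] toolx mrad [ 11.7 -13.9] tooly ang 1.2 F [-4.4  0.2  8.7] op 16.5 j [-0.6  0.3 -0.5  0.7 -0.   0.9]
```

Emit:
{"op": "play_rows", "data": {"increments": [{"slide": [0, 0, 0.1], "angular": [0, 0, 0], "hand": 1}, {"slide": [-0.2, 0, 0.05], "angular": [0, 0, 0], "hand": 1}, {"slide": [0.0, 0, -0.1], "angular": [0, 0, 0], "hand": 1}, {"slide": [0, 0, -0.08], "angular": [0, 0, 0], "hand": 1}, {"slide": [0, 0, 0], "angular": [0, 0, 0], "hand": 1}]}}

```text
clock: 9.4
position: [428.3, -218.9, 20.8]
orientation: [0.712, 1.553, -0.837]
ft_force: [-0.5, 0.8, -3.2]
opening: 16.6
```

```bash
python3 -c "
from h import *
pose()
f=frame('top')
show('ruler',rects(f,(8,60,150),(30,190,255),15,100,(306,320,455,352)))"
```

```text
t9.40 tcp [ 428.3 -218.9   20.8] toolx mrad [ 12.1 -13.4] tooly ang 1.2 F [-0.5  0.8 -3.2] op 16.6 j [-0.6  0.3 -0.5  0.7 -0.   0.9]
ruler [ 426.3 -109.4] sides [59.3 69. ] ang 89.9 px [323. 333.]
ruler [ 423.5 -284. ] sides [ 59.2 108.4] ang 89.8 px [403. 343.]
ruler [ 435.3 -336.1] sides [52.8 77.6] ang 89.8 px [432. 329.]
```

Emit:
{"op": "play_rows", "data": {"increments": [{"slide": [0, 0, -0.06], "angular": [0, 0, 0], "hand": 1}, {"slide": [0, 0, 0], "angular": [0, 0, 0], "hand": 0.1}, {"slide": [0, 0, 0], "angular": [0, 0, 0], "hand": 0.1}, {"slide": [0, 0, 0], "angular": [0, 0, 0], "hand": 0.1}, {"slide": [0, 0, 0.2], "angular": [0, 0, 0], "hand": 0.1}]}}

```text
clock: 9.95
position: [429.2, -219.6, 25.2]
orientation: [0.748, 1.55, -0.801]
ft_force: [-0.2, 0.1, 0.5]
opening: 38.2
```

Emit:
{"op": "play_rows", "data": {"increments": [{"slide": [0, 0, 0.6], "angular": [0, 0, 0], "hand": 0.1}, {"slide": [0, 0, 0.9], "angular": [0, 0, 0], "hand": 0.1}, {"slide": [0, 0, 0.9], "angular": [0, 0, 0], "hand": 0.1}, {"slide": [0, 0.8, 0.9], "angular": [0, 0, 0], "hand": 0.1}, {"slide": [0, 0.9, 0], "angular": [0, 0, 0], "hand": 0.1}]}}

```text
clock: 10.45
position: [429.5, -178.4, 110.9]
orientation: [0.753, 1.55, -0.801]
ft_force: [-0.0, 0.9, -0.9]
opening: 38.5
```

Emit:
{"op": "play_rows", "data": {"increments": [{"slide": [0, 0.9, 0], "angular": [0, 0, 0], "hand": 0.1}, {"slide": [0, 0.9, 0], "angular": [0, 0, 0], "hand": 0.1}, {"slide": [0, 0.9, 0], "angular": [0, 0, 0], "hand": 0.1}, {"slide": [0, 0.9, 0], "angular": [0, 0, 0], "hand": 0.1}, {"slide": [0, 0.9, 0], "angular": [0, 0, 0], "hand": 0.1}]}}

```text
clock: 10.95
position: [430.7, -63.1, 113.6]
orientation: [0.83, 1.545, -0.726]
ft_force: [-0.4, 0.4, -0.8]
opening: 38.6
```

```bash
python3 -c "
from h import *
pose()
f=frame('top')
show('ruler',rects(f,(8,60,150),(30,190,255),15,100,(306,320,455,352)))
show('tile',rects(f,(15,0,140),(40,90,255),16,60,(280,220,450,310)))
cv2.imwrite('pics/t6.png',cv2.resize(f['pixels'][200:370,240:470,::-1],None,fx=3.4,fy=3.4,interpolation=cv2.INTER_CUBIC))
"
```

```text
t10.95 tcp [430.7 -63.1 113.6] toolx mrad [ 19.2 -17. ] tooly ang 0.8 F [-0.4  0.4 -0.8] op 38.6 j [-0.3  0.1 -0.5  0.9 -0.   1.2]
ruler [ 429.5 -237.4] sides [ 59.4 275.4] ang 91.3 px [385. 334.]
tile [617.5 -47.3] sides [46.3 71.4] ang 3.0 px [297. 251.]
tile [ 620.4 -119.1] sides [46.1 72. ] ang 3.1 px [329. 249.]
tile [ 623.5 -181.2] sides [45.1 72.7] ang 179.5 px [357. 248.]
tile [ 626.5 -264.6] sides [45.1 70.3] ang 179.8 px [394. 246.]
tile [ 628.6 -323.3] sides [45.2 70.3] ang 179.8 px [420. 245.]
```

View pics/t6.png

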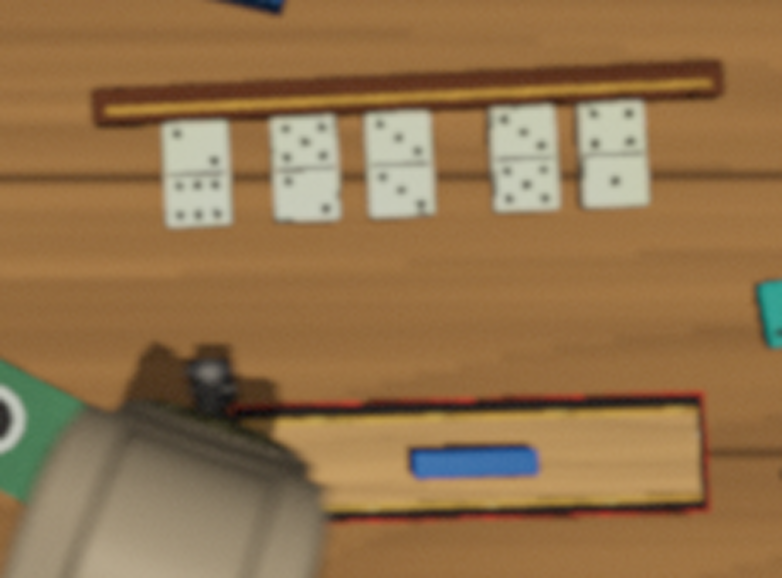

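Emit:
{"op": "play_rows", "data": {"increments": [{"slide": [-0.06, 0.65, 0.2], "angular": [0.11, 0.13, 0.9], "hand": 0.1}, {"slide": [-0.06, 0.65, 0.2], "angular": [0, 0, 0.9], "hand": 0.1}, {"slide": [-0.06, 0.65, 0.2], "angular": [0, 0, 0.9], "hand": 0.1}, {"slide": [-0.06, 0.65, 0], "angular": [0, 0, 0.9], "hand": 0.1}, {"slide": [-0.06, 0.65, 0], "angular": [0, 0, 0.9], "hand": 0.1}]}}

```text
clock: 11.5
position: [422.8, 22.9, 130.0]
orientation: [3.027, 1.569, 2.173]
ft_force: [-0.3, -0.3, -1.3]
opening: 38.5
```

Emit:
{"op": "play_rows", "data": {"increments": [{"slide": [0, 0, 0], "angular": [0, 0, 0.9], "hand": 0.1}, {"slide": [0, 0, 0], "angular": [0, 0, 0.9], "hand": 0.1}, {"slide": [0, 0, 0], "angular": [0, 0, 0.7], "hand": 0.1}, {"slide": [0, 0, 0], "angular": [0, 0, 0], "hand": 0.1}, {"slide": [0, 0, 0], "angular": [0, 0, 0], "hand": 0.1}]}}

```text
clock: 12.0
position: [423.0, 24.2, 130.8]
orientation: [2.713, 1.569, 2.253]
ft_force: [-0.1, 0.2, -0.1]
opening: 38.1
```

```bash
python3 -c "
from h import *
pose()
f=frame('wrist')
show('blk',rects(f,(0,0,0),(180,130,45),45,600,(180,20,460,300)))
show('plate',rects(f,(50,60,30),(90,255,255),10,900))
cv2.imwrite('pics/w7.png',f['pixels'][:,:,::-1])
"
```

```text
t12.00 tcp [423.   24.2 130.8] toolx mrad [-0.9  1.2] tooly ang 63.6 F [-0.1  0.2 -0.1] op 38.1 j [-0.1  0.1 -0.5  1.   0.   0.3]
blk [418.3  24.1] sides [15.7 52.8] ang 152.5 px [318. 242.]
blk [443.   80.3] sides [18.6 26.6] ang 172.8 px [429. 238.]
plate [443.5  67.1] sides [ 75.9 139. ] ang 62.6 px [378. 230.]
```

View pics/w7.png

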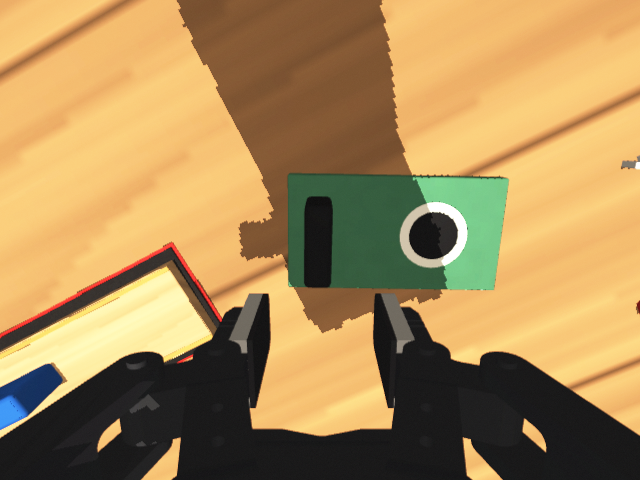

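Emit:
{"op": "play_rows", "data": {"increments": [{"slide": [-0.1, 0, -0.9], "angular": [0, 0, -0.1], "hand": 0.1}, {"slide": [0, 0, -0.9], "angular": [0, 0, 0], "hand": 0.1}, {"slide": [0, 0, -0.9], "angular": [0, 0, 0], "hand": 0.1}, {"slide": [0, 0, -0.5], "angular": [0, 0, 0], "hand": 0.1}, {"slide": [0, 0, 0], "angular": [0, 0, 0], "hand": 0.1}]}}

```text
clock: 12.55
position: [421.9, 23.2, 49.6]
orientation: [0.645, 1.568, 0.159]
ft_force: [0.3, 1.0, -0.1]
opening: 38.4
```

```bash
python3 -c "
from h import *
pose()
"
```

```text
t12.55 tcp [421.9  23.2  49.6] toolx mrad [3.2 0.5] tooly ang 62.1 F [ 0.3  1.  -0.1] op 38.4 j [-0.1  0.2 -0.6  0.8  0.   0.3]
```

Emit:
{"op": "play_rows", "data": {"increments": [{"slide": [-0.04, 0, -0.6], "angular": [0, 0, 0.06], "hand": 0.1}, {"slide": [-0.04, 0, -0.5], "angular": [0, 0, 0], "hand": 0.1}, {"slide": [0, 0, -0.2], "angular": [0, 0, 0], "hand": 0.1}, {"slide": [0, 0, 0], "angular": [0, 0, 0], "hand": 0.1}, {"slide": [0, 0, 0], "angular": [0, 0, 0], "hand": 1}]}}

```text
clock: 13.05
position: [422.2, 22.4, 18.9]
orientation: [0.481, 1.564, -0.001]
ft_force: [0.1, 0.3, 0.0]
opening: 25.3
```

Emit:
{"op": "play_rows", "data": {"increments": [{"slide": [0, 0, 0], "angular": [0, 0, 0], "hand": 1}, {"slide": [0, 0, 0], "angular": [0, 0, 0], "hand": 1}, {"slide": [0, 0, 0], "angular": [0, 0, 0], "hand": 1}, {"slide": [0, 0, 0], "angular": [0, 0, 0], "hand": 1}, {"slide": [0, 0, 0], "angular": [0, 0, 0], "hand": 1}]}}

```text
clock: 13.55
position: [423.2, 22.2, 20.7]
orientation: [0.405, 1.562, -0.077]
ft_force: [-0.2, -1.2, -1.8]
opening: 14.1
```

```bash
python3 -c "
from h import *
pose()
f=frame('top')
m=cv2.inRange(f['hsv'],np.array((0,0,125)),np.array((30,75,255)))[268:330,130:190]
cv2.imwrite('pics/ch.png',cv2.resize(f['pixels'][215:330,85:195,::-1],None,fx=5.2,fy=5.2,interpolation=cv2.INTER_CUBIC))
"
```

```text
t13.55 tcp [423.2  22.2  20.7] toolx mrad [ 8.7 -0.7] tooly ang 62.3 F [-0.2 -1.2 -1.8] op 14.1 j [-0.1  0.2 -0.7  0.7  0.   0.3]
```

View pics/ch.png

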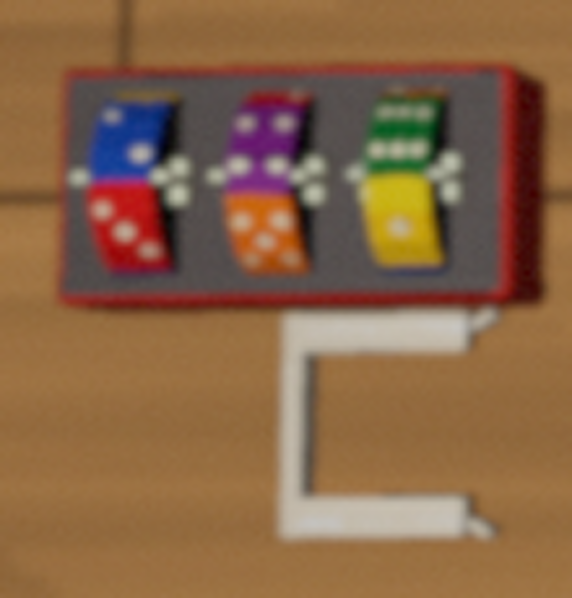

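```bash
python3 -c "
from h import *
f=frame('top')
h=f['hsv']
c=lambda u,v,z: cast(f,[85+u/5.2,215+v/5.2],z)[0]
for n,(u,v,z) in dict(mouthU=(470,332,18.5),mouthL=(468,517,18.5),inU=(400,352,18.5),inL=(400,497,18.5),outU=(400,311,18.5),outL=(400,539,18.5),back=(281,425,18.5)).items(): print(n,c(u,v,z))
# sub-pixel edges: red/housing and channel lower lip, straight-line fits
g=cv2.cvtColor(f['pixels'],cv2.COLOR_RGB2GRAY).astype(float); G=np.diff(g,axis=0)
def fit(u0,u1,v0,v1,sgn,z):
    us=np.arange(u0,u1); w=np.clip(sgn*G[v0:v1,u0:u1],0,None)**2; v=(w*(np.arange(v0,v1)+.5)[:,None]).sum(0)/w.sum(0)
    P=cast(f,np.c_[us,v],z); k=np.polyfit(P[:,1],P[:,0],1); print('x=%.1f at y=%.0f'%(np.polyval(k,P[:,1].mean()),P[:,1].mean()),'line ang %.2f'%(90-np.degrees(np.arctan(k[0]))),'res %.2f'%np.std(P[:,0]-np.polyval(k,P[:,1])))
fit(142,173,315,321,-1,18.5); fit(146,173,307,314,1,18.5); fit(146,173,280,286,-1,18.5); fit(142,173,272,277,1,18.5)
print('plate'); show('plate',rects(f,(50,60,30),(90,255,255),10,200,(200,290,290,365)))
"
```

```text
mouthU [555.3 226.   18.5]
mouthL [476.2 225.   18.5]
inU [546.8 255.9  18.5]
inL [484.9 254.3  18.5]
outU [564.5 256.4  18.5]
outL [467.  253.9  18.5]
back [515.8 306.2  18.5]
x=468.9 at y=265 line ang 90.03 res 0.16
x=485.8 at y=261 line ang 89.47 res 0.12
x=548.0 at y=262 line ang 89.85 res 0.28
x=565.6 at y=267 line ang 90.79 res 0.24
plate
plate [450.5  64. ] sides [ 64.3 137.4] ang 63.5 px [246. 317.]
```

Emit:
{"op": "play_rows", "data": {"increments": [{"slide": [0, 0, 0.4], "angular": [0, 0, 0], "hand": 1}, {"slide": [0.7, 0.4, 0], "angular": [0, 0, 0.65], "hand": 1}, {"slide": [0.7, 0.4, 0], "angular": [0, 0, 0.65], "hand": 1}, {"slide": [0.7, 0.4, 0], "angular": [0, 0, 0.65], "hand": 1}, {"slide": [0.7, 0.4, 0], "angular": [0, 0, 0.65], "hand": 1}]}}

```text
clock: 14.15
position: [492.3, 62.8, 33.2]
orientation: [0.303, 1.565, 0.222]
ft_force: [-0.4, -0.5, -1.5]
opening: 14.0
```

Emit:
{"op": "play_rows", "data": {"increments": [{"slide": [0.6, 0.4, 0], "angular": [0, 0, 0.6], "hand": 1}, {"slide": [0.2, 0, 0], "angular": [0, 0, 0], "hand": 1}, {"slide": [0, 0, -0.1], "angular": [0, 0, 0], "hand": 1}, {"slide": [0, 0, -0.1], "angular": [0, 0, 0], "hand": 1}, {"slide": [0, 0, 0], "angular": [0, 0, 0], "hand": 1}]}}

```text
clock: 14.65
position: [514.7, 73.4, 29.8]
orientation: [0.169, 1.564, 0.18]
ft_force: [-0.4, 0.1, -2.4]
opening: 13.9
```

```bash
python3 -c "
from h import *
pose()
f=frame('wrist')
show('plate',rects(f,(50,60,30),(90,255,255),14,900))
cv2.imwrite('pics/w8.png',f['pixels'][:,:,::-1])
f=frame('scene')
show('plate',rects(f,(50,60,30),(90,255,255),14,200,(330,180,430,250)))
f=frame('top')
show('plate',rects(f,(50,60,30),(90,255,255),14,200,(150,270,290,365)))
"
```

```text
t14.65 tcp [514.7  73.4  29.8] toolx mrad [6.9 1.3] tooly ang 90.6 F [-0.4  0.1 -2.4] op 13.9 j [-0.   0.4 -0.4  0.8  0.  -0. ]
plate [514.5 125. ] sides [ 79.7 144.6] ang 90.5 px [447. 272.]
```

View pics/w8.png

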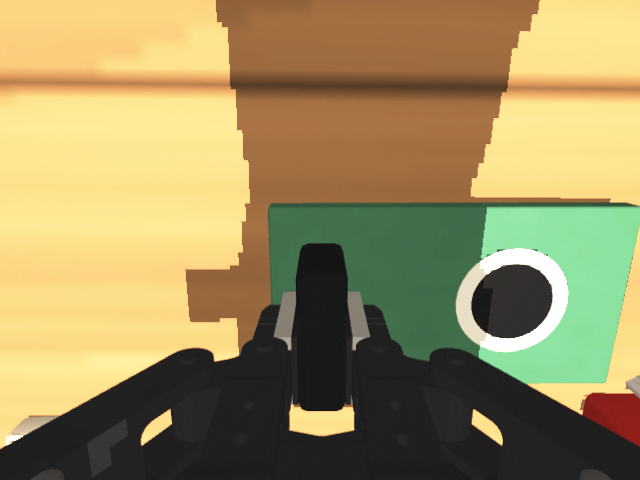

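Emit:
{"op": "play_rows", "data": {"increments": [{"slide": [0.08, 0, -0.15], "angular": [0, 0, -0.07], "hand": 1}, {"slide": [0, 0, -0.12], "angular": [0, 0, 0], "hand": 1}, {"slide": [0, 0, -0.1], "angular": [0, 0, 0], "hand": 1}, {"slide": [0, 0, 0], "angular": [0, 0, 0], "hand": 1}, {"slide": [0, 0, 0], "angular": [0, 0, 0], "hand": 1}]}}

```text
clock: 15.3
position: [516.4, 73.0, 20.0]
orientation: [0.167, 1.564, 0.166]
ft_force: [-0.3, -0.3, -1.5]
opening: 14.0
```

```bash
python3 -c "
from h import *
pose()
f=frame('wrist')
show('plate',rects(f,(50,60,30),(90,255,255),11,900))
f=frame('scene')
show('plate',rects(f,(45,60,30),(95,255,255),11,100,(320,170,450,270)))
f=frame('top')
show('plate',rects(f,(45,60,30),(95,255,255),11,50,(150,250,290,365)))
"
```

```text
t15.30 tcp [516.4  73.   20. ] toolx mrad [7.  1.2] tooly ang 89.9 F [-0.3 -0.3 -1.5] op 14.0 j [-0.   0.4 -0.4  0.8  0.  -0. ]
plate [513.9 122.3] sides [ 76.3 138.4] ang 89.8 px [447. 272.]
plate [516.4 125.6] sides [ 75.6 132.7] ang 89.3 px [396. 235.]
```

```bash
python3 -c "
from h import *
f=frame('scene')
h=f['hsv']
p=proj(f,[[468.9,260,18.5],[485.8,260,18.5],[479,125,10],[555,125,10]]);print(p)
u=int(p[0,0]); 
for uu in (u-3,u,u+3): print(uu,[tuple(int(q) for q in h[v,uu]) for v in range(208,232)])
u=int(p[2,0])+8; print(u,[tuple(int(q) for q in h[v,u]) for v in range(int(p[2,1])-5,int(p[2,1])+6)])
"
```

```text
[[434.5 215.8]
 [435.9 219.8]
 [391.3 224.1]
 [396.6 242.9]]
431 [(15, 157, 203), (15, 156, 193), (15, 156, 168), (15, 155, 164), (15, 157, 193), (15, 156, 207), (15, 143, 210), (15, 92, 221), (19, 36, 233), (20, 19, 238), (21, 22, 235), (19, 36, 215), (18, 41, 161), (16, 59, 122), (15, 106, 108), (15, 148, 129), (15, 156, 180), (15, 156, 200), (15, 156, 200), (15, 157, 195), (15, 159, 193), (15, 157, 190), (15, 152, 183), (13, 131, 161)]
434 [(15, 158, 202), (15, 156, 186), (15, 154, 161), (15, 155, 169), (15, 157, 196), (15, 158, 207), (15, 135, 211), (15, 71, 224), (16, 18, 238), (20, 16, 239), (20, 24, 233), (18, 36, 200), (17, 43, 148), (15, 73, 116), (14, 120, 106), (15, 151, 130), (15, 157, 182), (15, 157, 200), (15, 156, 198), (15, 156, 195), (15, 157, 192), (15, 156, 189), (14, 150, 180), (12, 122, 152)]
437 [(15, 157, 198), (15, 157, 177), (15, 155, 156), (15, 156, 176), (15, 158, 200), (15, 155, 207), (15, 120, 214), (18, 47, 229), (18, 11, 241), (21, 14, 240), (20, 25, 232), (17, 39, 183), (16, 48, 132), (15, 90, 110), (14, 133, 107), (15, 153, 135), (15, 157, 183), (15, 158, 199), (15, 157, 196), (15, 158, 194), (15, 158, 192), (15, 159, 188), (15, 151, 177), (16, 138, 152)]
399 [(15, 158, 202), (15, 157, 201), (16, 156, 194), (18, 137, 167), (39, 88, 136), (61, 84, 140), (59, 70, 153), (43, 48, 198), (28, 34, 227), (23, 44, 191), (18, 51, 114)]
```

Emit:
{"op": "play_rows", "data": {"increments": [{"slide": [0, 0.3, 0], "angular": [0, 0, 0], "hand": 1}, {"slide": [0, 0.3, 0], "angular": [0, 0, 0], "hand": 1}, {"slide": [0, 0.2, 0], "angular": [0, 0, 0], "hand": 1}, {"slide": [0, 0.2, 0], "angular": [0, 0, 0], "hand": 1}, {"slide": [0, 0.2, 0], "angular": [0, 0, 0], "hand": 1}]}}

```text
clock: 16.0
position: [516.9, 105.6, 20.6]
orientation: [0.181, 1.562, 0.179]
ft_force: [-0.0, -1.1, -1.4]
opening: 14.2
```

```bash
python3 -c "
from h import *
pose()
f=frame('wrist')
show('plate',rects(f,(50,60,30),(90,255,255),11,900))
"
```

```text
t16.00 tcp [516.9 105.6  20.6] toolx mrad [8.2 1.5] tooly ang 89.9 F [-0.  -1.1 -1.4] op 14.2 j [ 0.1  0.4 -0.4  0.8  0.   0.1]
plate [514.7 155.3] sides [ 76.7 139.2] ang 89.8 px [447. 272.]
```

Emit:
{"op": "play_rows", "data": {"increments": [{"slide": [0, 0.2, -0.02], "angular": [0, 0, 0], "hand": 1}, {"slide": [0, 0.2, -0.02], "angular": [0, 0, 0], "hand": 1}, {"slide": [0, 0.2, 0], "angular": [0, 0, 0], "hand": 1}, {"slide": [0, 0.2, 0], "angular": [0, 0, 0], "hand": 1}, {"slide": [0, 0.2, 0], "angular": [0, 0, 0], "hand": 1}]}}

```text
clock: 16.55
position: [517.1, 133.0, 19.8]
orientation: [0.197, 1.562, 0.196]
ft_force: [-0.0, -0.2, -1.6]
opening: 14.0
```

```bash
python3 -c "
from h import *
pose()
f=frame('wrist')
show('plate',rects(f,(50,60,30),(90,255,255),11,900))
"
```

```text
t16.55 tcp [517.1 133.   19.8] toolx mrad [8.7 1.7] tooly ang 89.9 F [-0.  -0.2 -1.6] op 14.0 j [ 0.1  0.4 -0.4  0.8  0.   0.1]
plate [514.5 182.5] sides [ 76.2 138.6] ang 89.8 px [445. 273.]
```

Emit:
{"op": "play_rows", "data": {"increments": [{"slide": [0, 0.25, 0], "angular": [0, 0, 0], "hand": 1}, {"slide": [0, 0.25, 0], "angular": [0, 0, 0], "hand": 1}, {"slide": [0, 0.2, 0], "angular": [0, 0, 0], "hand": 1}, {"slide": [0, 0.2, 0], "angular": [0, 0, 0], "hand": 1}, {"slide": [0, 0.2, 0], "angular": [0, 0, 0], "hand": 1}]}}

```text
clock: 17.1
position: [517.1, 163.3, 19.8]
orientation: [0.245, 1.562, 0.244]
ft_force: [-0.7, -0.9, -1.4]
opening: 14.3
```

Emit:
{"op": "play_rows", "data": {"increments": [{"slide": [0, 0.2, 0], "angular": [0, 0, 0], "hand": 1}, {"slide": [0, 0.2, 0], "angular": [0, 0, 0], "hand": 1}, {"slide": [0, 0.2, 0], "angular": [0, 0, 0], "hand": 1}, {"slide": [0, 0.2, 0], "angular": [0, 0, 0], "hand": 1}, {"slide": [0, 0.2, 0], "angular": [0, 0, 0], "hand": 1}]}}

```text
clock: 17.6
position: [518.0, 178.6, 21.4]
orientation: [-1.156, 1.543, -1.162]
ft_force: [-3.8, -22.8, 12.3]
opening: 14.2
```

```bash
python3 -c "
from h import *
pose()
f=frame('wrist')
show('plate',rects(f,(50,60,30),(90,255,255),11,900))
"
```

```text
t17.60 tcp [518.  178.6  21.4] toolx mrad [ 11.  -25.3] tooly ang 89.7 F [ -3.8 -22.8  12.3] op 14.2 j [ 0.2  0.4 -0.4  0.8 -0.   0.2]
plate [511.2 228.1] sides [ 67.4 146.9] ang 82.0 px [443. 275.]
```

Emit:
{"op": "play_rows", "data": {"increments": [{"slide": [0, 0.05, 0], "angular": [0, 0, 0], "hand": 1}, {"slide": [0, 0, 0], "angular": [0, 0, 0], "hand": 0.25}, {"slide": [0, 0, 0], "angular": [0, 0, 0], "hand": 0.25}, {"slide": [0, 0, 0], "angular": [0.15, 0, 0], "hand": 0.25}, {"slide": [0, 0, 0.1], "angular": [0, 0, 0], "hand": 0.25}]}}

```text
clock: 18.15
position: [518.1, 179.5, 25.3]
orientation: [-0.197, 1.559, -0.204]
ft_force: [1.1, 0.0, -0.4]
opening: 32.1
```

Emit:
{"op": "play_rows", "data": {"increments": [{"slide": [0, 0, 0.6], "angular": [0, 0, 0], "hand": 0.25}, {"slide": [0, 0, 0.9], "angular": [0, 0, 0], "hand": 0.25}, {"slide": [0, 0, 0.9], "angular": [0, 0, 0], "hand": 0.25}, {"slide": [0, 0, 0.9], "angular": [0, 0, 0], "hand": 0.25}, {"slide": [-0.5, -0.5, 0.9], "angular": [0, 0, 0], "hand": 0.25}]}}

```text
clock: 18.65
position: [503.7, 167.6, 130.4]
orientation: [-0.191, 1.565, -0.197]
ft_force: [0.6, 0.2, 0.7]
opening: 31.8
```

Emit:
{"op": "play_rows", "data": {"increments": [{"slide": [-0.9, -0.9, 0.8], "angular": [0, 0, 0], "hand": 0.25}, {"slide": [-0.9, -0.9, 0.8], "angular": [0, 0, 0], "hand": 0.25}, {"slide": [-0.9, -0.9, 0], "angular": [0, 0, 0], "hand": 1}, {"slide": [-0.9, -0.9, 0], "angular": [0, 0, 0], "hand": 1}, {"slide": [-0.2, -0.2, 0], "angular": [0, 0, 0], "hand": 1}]}}

```text
clock: 19.15
position: [408.1, 71.0, 176.5]
orientation: [0.052, 1.555, 0.049]
ft_force: [0.8, -0.6, 0.2]
opening: 0.2
```

```bash
python3 -c "
from h import *
pose()
f=frame('top'); h=f['hsv']
show('plate',rects(f,(50,60,30),(90,255,255),10,100,(130,270,290,365)))
show('tile',rects(f,(15,0,140),(40,90,255),16,60,(280,220,450,310)))
a=cv2.resize(f['pixels'][215:350,85:255,::-1],None,fx=4,fy=4,interpolation=cv2.INTER_CUBIC)
cv2.imwrite('pics/t9.png',a)
"
```

```text
t19.15 tcp [408.1  71.  176.5] toolx mrad [15.6  0.8] tooly ang 89.8 F [ 0.8 -0.6  0.2] op 0.2 j [-0.   0.  -0.5  1.1  0.  -0. ]
plate [517.3 228. ] sides [ 71.7 139.3] ang 89.8 px [176. 296.]
tile [617.6 -47.3] sides [46.3 71.7] ang 3.0 px [297. 251.]
tile [ 620.3 -119.2] sides [47.3 70.2] ang 179.8 px [329. 249.]
tile [ 623.3 -181.4] sides [46.4 72.1] ang 2.3 px [357. 248.]
tile [ 626.5 -264.6] sides [45.1 70.3] ang 179.8 px [394. 246.]
tile [ 629.4 -323.5] sides [45.5 71.6] ang 2.6 px [420. 245.]
```

View pics/t9.png

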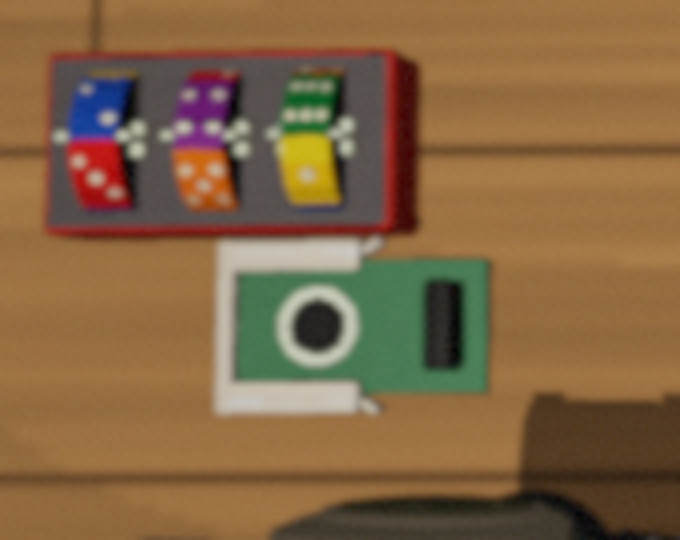

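```bash
cat > wh.py <<'E'
from h import *
C=np.array([617.3,292.5]); W=dict(left=(56,5),middle=(0,2),right=(-56,4))
HUE={1:27,2:112,3:178,4:145,5:11,6:65}
def cls(p):
    if p[1]<110 or p[2]<40: return 0
    return min(HUE,key=lambda n:min(abs(int(p[0])-HUE[n]),180-abs(int(p[0])-HUE[n])))
def wheels(names=("top","scene"),dbg=False):
    for nm in names:
        f=frame(nm)
        for w,(dy,t) in W.items():
            ph=np.radians(np.arange(-75,76,1.)); q=[]; rows=[]
            for o in (-9,-6,-3,0,3,6,9):
                P=np.c_[C[0]+40*np.sin(ph),np.full(len(ph),C[1]+dy+o),50+40*np.cos(ph)]; uv=proj(f,P)
                v=f["cam_to_world"][:3,3]-P; v/=np.linalg.norm(v,axis=1)[:,None]
                ok=(v[:,0]*np.sin(ph)+v[:,2]*np.cos(ph)>.35)&(uv>1).all(1)&(uv[:,0]<638)&(uv[:,1]<478)
                px=cv2.remap(f["pixels"],uv[None].astype(np.float32),None,cv2.INTER_LINEAR)[0]; hs=cv2.cvtColor(px[None],cv2.COLOR_RGB2HSV)[0]
                c=[cls(p) if k else 0 for p,k in zip(hs,ok)]; rows.append(c); last=None
                for i,k in enumerate(c):
                    if k==0: continue
                    if last and k!=last[0] and (last[0]-k)%6==1 and i-last[1]<=8: q.append(np.degrees((ph[i]+ph[last[1]])/2)+(k-1)*60+30)
                    last=(k,i)
            if dbg: print(w,"".join(map(str,rows[3])))
            if q:
                z=np.exp(1j*np.radians(q)); m=np.degrees(np.angle(z.mean())); d=((t-1)*60-m+180)%360-180
                print(nm,w,"q %.1f"%(m%360),"spread %.1f"%np.degrees(np.std(np.angle(z*np.conj(z.mean())))),"n",len(q),"to go %.1f"%d)
            else: print(nm,w,"none")
E
python3 -c "
from wh import *
wheels(dbg=True)"
```

```text
left 0003333333333333333333333333333333335000000005533333333333333333333333344442222222222222222222222222222222222222222222222222200000000000000000000000000
top left q 89.0 spread 0.0 n 1 to go 151.0
middle 0005555555555555555555555555555500000555555555555555555555555533334444444444440000000444444444444444444444444444444444444443333333333333000000000000000
top middle q 197.2 spread 0.7 n 7 to go -137.2
right 0000000000055111111111111111111111111111000000011111111111111111111111111111116666600000000000000066666666666600000000000000001111111111000000000000000
top right q 331.9 spread 0.5 n 7 to go -151.9
left 0000000000000000000000000000000000000000000000003333333333333333344444422222220000000002222222222222222222222222222222222222000001111111111111111150000
scene left q 81.0 spread 0.0 n 2 to go 159.0
middle 0000000000000000000000000000000000000000000000005555333333333334444400000000000044444444444444444000000000000444444444333333333333333333333333330000000
scene middle q 192.9 spread 0.5 n 7 to go -132.9
right 0000000000000000000000000000000000000000000000001111111111111111111111111116600000000000000000666666666666000000000000000666611111555555555555555550000
scene right q 329.7 spread 0.4 n 5 to go -149.7
```

Emit:
{"op": "play_rows", "data": {"increments": [{"slide": [0.5, 0.9, 0], "angular": [0, 0.1, 0.87], "hand": 1}, {"slide": [0.5, 0.9, 0], "angular": [0, 0, 0.87], "hand": 1}, {"slide": [0.5, 0.9, 0], "angular": [0, 0, 0.87], "hand": 1}, {"slide": [0.5, 0.9, 0], "angular": [0, 0, 0.87], "hand": 1}, {"slide": [0.5, 0.9, 0], "angular": [0, 0, 0.87], "hand": 1}]}}

```text
clock: 19.8
position: [479.3, 191.1, 175.5]
orientation: [0.535, 1.565, 1.208]
ft_force: [-0.2, -0.5, 0.2]
opening: -0.2
```

Emit:
{"op": "play_rows", "data": {"increments": [{"slide": [0.5, 0.9, 0], "angular": [0, 0, 0.87], "hand": 1}, {"slide": [0.5, 0.9, 0], "angular": [0, 0, 0.87], "hand": 1}, {"slide": [0.5, 0.9, 0], "angular": [0, 0, 0.87], "hand": 1}, {"slide": [0.5, 0.9, 0], "angular": [0, 0, 0.87], "hand": 1}, {"slide": [0.5, 0.9, 0], "angular": [0, 0, 0.87], "hand": 1}]}}

```text
clock: 20.3
position: [547.5, 316.6, 171.1]
orientation: [0.606, 1.563, 1.965]
ft_force: [0.3, -0.3, 0.6]
opening: 0.1
```

Emit:
{"op": "play_rows", "data": {"increments": [{"slide": [0.5, 0.9, 0], "angular": [0, 0, 0.87], "hand": 1}, {"slide": [0.5, 0.9, 0], "angular": [0, 0, 0.7], "hand": 1}, {"slide": [0.2, 0, -0.4], "angular": [0, 0, 0], "hand": 1}, {"slide": [0, 0, -0.4], "angular": [0, 0, 0], "hand": 1}, {"slide": [0, 0, 0], "angular": [0, 0, 0], "hand": 1}]}}

```text
clock: 20.8
position: [580.2, 372.9, 142.7]
orientation: [0.78, 1.561, 2.394]
ft_force: [0.3, 0.5, 0.1]
opening: 0.1
```

```bash
python3 - <<'E'
s=open('wh.py').read()
s=s.replace("rows.append(c); last=None","rows.append(c); last=None; c=[k if sum(c[j]==k for j in range(max(0,i-6),i+7) if all(x==k for x in c[min(i,j):max(i,j)+1]))>=6 else 0 for i,k in enumerate(c)]").replace("<=8: q","<=12: q")
open('wh.py','w').write(s)
E
python3 -c "
from wh import *
pose(); wheels(('scene','wrist'))"
```

```text
t20.80 tcp [580.2 372.9 142.7] toolx mrad [-7.1  6.6] tooly ang -177.6 F [0.3 0.5 0.1] op 0.1 j [ 0.5  0.6  0.2  1.2  0.  -1.2]Traceback (most recent call last):
  File "<string>", line 3, in <module>
    pose(); wheels(('scene','wrist'))
            ~~~~~~^^^^^^^^^^^^^^^^^^^
  File "wh.py", line 17, in wheels
    c=[cls(p) if k else 0 for p,k in zip(hs,ok)]; rows.append(c); last=None; c=[k if sum(c[j]==k for j in range(max(0,i-6),i+7) if all(x==k for x in c[min(i,j):max(i,j)+1]))>=6 else 0 for i,k in enumerate(c)]
                                                                                     ~~~^^^^^^^^^^^^^^^^^^^^^^^^^^^^^^^^^^^^^^^^^^^^^^^^^^^^^^^^^^^^^^^^^^^^^^^^^^^^^^^^^^^^^
  File "wh.py", line 17, in <genexpr>
    c=[cls(p) if k else 0 for p,k in zip(hs,ok)]; rows.append(c); last=None; c=[k if sum(c[j]==k for j in range(max(0,i-6),i+7) if all(x==k for x in c[min(i,j):max(i,j)+1]))>=6 else 0 for i,k in enumerate(c)]
                                                                                         ~^^^
IndexError: list index out of range
```

Emit:
{"op": "play_rows", "data": {"increments": [{"slide": [0.25, -0.5, -0.5], "angular": [0, 0, -0.28], "hand": 1}, {"slide": [0.22, -0.45, -0.5], "angular": [0, 0, 0], "hand": 1}, {"slide": [0, 0, -0.5], "angular": [0, 0, 0], "hand": 1}, {"slide": [0, 0, -0.4], "angular": [0, 0, 0], "hand": 1}, {"slide": [0, 0, 0], "angular": [0, 0, 0], "hand": 1}]}}

```text
clock: 21.35
position: [591.2, 345.8, 94.5]
orientation: [0.716, 1.561, 2.283]
ft_force: [-0.4, 0.5, 0.3]
opening: -0.1
```

```bash
sed -i 's/range(max(0,i-6),i+7)/range(max(0,i-6),min(len(c),i+7))/' wh.py
python3 -c "
from wh import *
pose(); wheels(('scene','wrist'))"
```

```text
t21.35 tcp [591.2 345.8  94.5] toolx mrad [-6.5  7.6] tooly ang 179.8 F [-0.4  0.5  0.3] op -0.1 j [ 0.4  0.6  0.1  1.1  0.  -1.2]
scene left q 80.0 spread 0.3 n 6 to go 160.0
scene middle q 193.4 spread 0.3 n 7 to go -133.4
scene right none
wrist left q 84.6 spread 0.2 n 7 to go 155.4
wrist middle q 195.6 spread 1.4 n 4 to go -135.6
wrist right q 326.5 spread 0.0 n 2 to go -146.5
```

Emit:
{"op": "play_rows", "data": {"increments": [{"slide": [0, 0.1, -0.2], "angular": [0, 0, 0], "hand": 1}, {"slide": [0, 0, -0.12], "angular": [0, 0, 0], "hand": 1}, {"slide": [0.2, 0, -0.03], "angular": [0, 0, 0], "hand": 1}, {"slide": [0.25, 0, -0.03], "angular": [0, 0, 0], "hand": 1}, {"slide": [0.25, 0, -0.03], "angular": [0, 0, 0], "hand": 1}]}}

```text
clock: 21.95
position: [610.8, 351.0, 90.1]
orientation: [-0.041, 1.561, 1.53]
ft_force: [-0.7, -1.9, 2.9]
opening: 0.4
```

```bash
python3 -c "
from wh import *
pose(); wheels(('scene','wrist'))"
```

```text
t21.95 tcp [610.8 351.   90.1] toolx mrad [0.4 9.8] tooly ang 180.0 F [-0.7 -1.9  2.9] op 0.4 j [ 0.4  0.6  0.2  1.1  0.  -1.2]
scene left q 101.0 spread 0.0 n 4 to go 139.0
scene middle q 193.2 spread 0.5 n 7 to go -133.2
scene right none
wrist left q 102.0 spread 1.7 n 10 to go 138.0
wrist middle q 195.6 spread 0.5 n 9 to go -135.6
wrist right none
```

Emit:
{"op": "play_rows", "data": {"increments": [{"slide": [0.25, -0.02, -0.04], "angular": [0, 0, 0], "hand": 1}, {"slide": [0.25, 0, -0.06], "angular": [0, 0, 0], "hand": 1}, {"slide": [0.25, 0, -0.1], "angular": [0, 0, 0], "hand": 1}, {"slide": [0.25, 0, -0.15], "angular": [0, 0, 0], "hand": 1}, {"slide": [0.2, 0, -0.2], "angular": [0, 0, 0], "hand": 1}]}}

```text
clock: 22.55
position: [648.1, 351.5, 79.9]
orientation: [-0.675, 1.554, 0.895]
ft_force: [1.5, -0.4, 2.7]
opening: 0.1
```

```bash
python3 -c "
from wh import *
pose(); wheels(('scene','wrist'))"
```

```text
t22.55 tcp [648.1 351.5  79.9] toolx mrad [10.8 13.4] tooly ang 179.9 F [ 1.5 -0.4  2.7] op 0.1 j [ 0.4  0.7  0.3  1.1  0.  -1.2]
scene left q 152.5 spread 0.0 n 1 to go 87.5
scene middle q 192.9 spread 0.5 n 7 to go -132.9
scene right none
wrist left q 162.9 spread 0.5 n 7 to go 77.1
wrist middle q 196.3 spread 0.4 n 13 to go -136.3
wrist right none
```

Emit:
{"op": "play_rows", "data": {"increments": [{"slide": [0.1, 0, 0.8], "angular": [-0.08, 0.06, 0], "hand": 1}, {"slide": [-0.6, 0, 0.3], "angular": [0, 0, 0], "hand": 1}, {"slide": [-0.9, 0, 0], "angular": [0, 0, 0], "hand": 1}, {"slide": [-0.8, 0, -0.2], "angular": [0, 0, 0], "hand": 1}, {"slide": [-0.1, 0, -0.2], "angular": [0, 0, 0], "hand": 1}]}}

```text
clock: 23.15
position: [586.7, 350.2, 91.5]
orientation: [1.749, 1.563, -2.966]
ft_force: [-0.3, 0.2, 0.7]
opening: 0.2
```

```bash
python3 -c "
from wh import *
pose(); wheels(('scene','wrist'))"
```

```text
t23.15 tcp [586.7 350.2  91.5] toolx mrad [-8.  -1.4] tooly ang 179.9 F [-0.3  0.2  0.7] op 0.2 j [ 0.4  0.6  0.1  1.1  0.  -1.1]
scene left q 154.5 spread 0.0 n 3 to go 85.5
scene middle q 193.4 spread 0.3 n 7 to go -133.4
scene right none
wrist left q 161.1 spread 0.7 n 10 to go 78.9
wrist middle q 197.2 spread 0.2 n 7 to go -137.2
wrist right q 326.5 spread 0.0 n 1 to go -146.5
```

Emit:
{"op": "play_rows", "data": {"increments": [{"slide": [0.1, 0, -0.2], "angular": [0, 0, 0], "hand": 1}, {"slide": [0.1, 0, -0.08], "angular": [0, 0, 0], "hand": 1}, {"slide": [0.25, 0, -0.03], "angular": [0, 0, 0], "hand": 1}, {"slide": [0.25, 0, -0.03], "angular": [0, 0, 0], "hand": 1}, {"slide": [0.25, 0, -0.03], "angular": [0, 0, 0], "hand": 1}]}}

```text
clock: 23.75
position: [613.4, 350.6, 90.3]
orientation: [1.4, 1.564, 2.968]
ft_force: [-0.2, -0.7, 0.7]
opening: 0.1
```

Emit:
{"op": "play_rows", "data": {"increments": [{"slide": [0.25, 0, -0.04], "angular": [0, 0, 0], "hand": 1}, {"slide": [0.25, 0, -0.06], "angular": [0, 0, 0], "hand": 1}, {"slide": [0.25, 0, -0.1], "angular": [0, 0, 0], "hand": 1}, {"slide": [0.2, 0, -0.15], "angular": [0, 0, 0], "hand": 1}, {"slide": [0, 0, 0], "angular": [0, 0, 0], "hand": 1}]}}

```text
clock: 24.25
position: [645.4, 350.7, 82.1]
orientation: [-0.193, 1.566, 1.372]
ft_force: [-0.8, 0.3, 2.5]
opening: -0.1
```

```bash
python3 -c "
from wh import *
pose(); wheels(('scene','wrist'))"
```

```text
t24.25 tcp [645.4 350.7  82.1] toolx mrad [0.9 4.4] tooly ang 179.7 F [-0.8  0.3  2.5] op -0.1 j [ 0.4  0.7  0.3  1.2  0.  -1.2]
scene left none
scene middle q 193.4 spread 0.3 n 7 to go -133.4
scene right none
wrist left q 230.5 spread 1.6 n 7 to go 9.5
wrist middle q 196.0 spread 0.4 n 12 to go -136.0
wrist right q 325.0 spread 0.0 n 1 to go -145.0
```

Emit:
{"op": "play_rows", "data": {"increments": [{"slide": [0.1, 0, 0.8], "angular": [0, 0, 0], "hand": 1}, {"slide": [0, -0.5, 0.4], "angular": [0, 0, 0], "hand": 1}, {"slide": [0, -0.8, 0], "angular": [0, 0, 0], "hand": 1}, {"slide": [0, -0.75, -0.3], "angular": [0, 0, 0], "hand": 1}, {"slide": [0, -0.1, -0.4], "angular": [0, 0, 0], "hand": 1}]}}

```text
clock: 24.85
position: [643.1, 293.6, 92.8]
orientation: [1.504, 1.564, 3.072]
ft_force: [-0.1, 0.3, 0.6]
opening: -0.1
```

```bash
python3 -c "
from wh import *
pose(); wheels(('scene','wrist','top'))"
```

```text
t24.85 tcp [643.1 293.6  92.8] toolx mrad [-6.4  0.4] tooly ang 179.9 F [-0.1  0.3  0.6] op -0.1 j [ 0.3  0.6  0.2  1.2  0.  -1.2]
scene left q 230.8 spread 0.4 n 4 to go 9.2
scene middle q 191.5 spread 0.0 n 4 to go -131.5
scene right none
wrist left none
wrist middle q 196.2 spread 0.4 n 9 to go -136.2
wrist right q 325.7 spread 0.8 n 14 to go -145.7
top left q 232.5 spread 0.0 n 1 to go 7.5
top middle q 198.5 spread 1.2 n 8 to go -138.5
top right q 331.5 spread 0.0 n 2 to go -151.5
```

Emit:
{"op": "play_rows", "data": {"increments": [{"slide": [0.05, 0, -0.25], "angular": [0, 0, 0], "hand": 1}, {"slide": [-0.1, 0, -0.1], "angular": [0, 0, 0], "hand": 1}, {"slide": [-0.25, 0, -0.03], "angular": [0, 0, 0], "hand": 1}, {"slide": [-0.25, 0, -0.03], "angular": [0, 0, 0], "hand": 1}, {"slide": [-0.25, 0, -0.03], "angular": [0, 0, 0], "hand": 1}]}}

```text
clock: 25.5
position: [634.6, 296.5, 87.9]
orientation: [-1.655, 1.551, -0.086]
ft_force: [3.7, -3.8, 5.5]
opening: -0.2
```

Emit:
{"op": "play_rows", "data": {"increments": [{"slide": [-0.25, 0, -0.04], "angular": [0, 0, 0], "hand": 1}, {"slide": [-0.25, 0, -0.06], "angular": [0, 0, 0], "hand": 1}, {"slide": [-0.25, 0, -0.1], "angular": [0, 0, 0], "hand": 1}, {"slide": [-0.25, 0, -0.15], "angular": [0, 0, 0], "hand": 1}, {"slide": [0, 0, 0], "angular": [0, 0, 0], "hand": 1}]}}

```text
clock: 26.0
position: [620.3, 296.9, 91.5]
orientation: [-1.654, 1.521, -0.085]
ft_force: [-0.7, 0.2, -0.8]
opening: -0.1
```

```bash
python3 -c "
from wh import *
pose(); wheels(('scene','wrist'))"
```

```text
t26.00 tcp [620.3 296.9  91.5] toolx mrad [49.9 -4.3] tooly ang 179.9 F [-0.7  0.2 -0.8] op -0.1 j [ 0.3  0.6  0.1  1.  -0.  -1.2]
scene left q 230.0 spread 0.0 n 1 to go 10.0
scene middle none
scene right none
wrist left none
wrist middle q 159.5 spread 0.0 n 2 to go -99.5
wrist right q 326.5 spread 0.0 n 7 to go -146.5
```

Emit:
{"op": "play_rows", "data": {"increments": [{"slide": [0.1, -0.1, 0.2], "angular": [0.03, 0.33, 0], "hand": 1}, {"slide": [0, 0, -0.18], "angular": [0, 0, 0], "hand": 1}, {"slide": [-0.15, 0, -0.08], "angular": [0, 0, 0], "hand": 1}, {"slide": [-0.25, 0, -0.05], "angular": [0, 0, 0], "hand": 1}, {"slide": [-0.25, 0, -0.06], "angular": [0, 0, 0], "hand": 1}]}}

```text
clock: 26.6
position: [611.8, 296.0, 89.8]
orientation: [-1.56, 1.558, 0.009]
ft_force: [1.3, -2.4, 9.8]
opening: -0.2
```

Emit:
{"op": "play_rows", "data": {"increments": [{"slide": [-0.25, 0, -0.1], "angular": [0, 0, 0], "hand": 1}, {"slide": [-0.25, 0, -0.15], "angular": [0, 0, 0], "hand": 1}, {"slide": [-0.15, 0, -0.15], "angular": [0, 0, 0], "hand": 1}, {"slide": [-0.1, 0, 0.4], "angular": [0, 0, 0], "hand": 1}, {"slide": [0, 0, 0.3], "angular": [0, 0, 0], "hand": 1}]}}

```text
clock: 27.1
position: [597.0, 296.4, 105.1]
orientation: [-1.602, 1.537, -0.033]
ft_force: [0.6, 0.4, 0.3]
opening: -0.2
```

```bash
python3 -c "
from wh import *
pose(); wheels(('scene','wrist'))"
```

```text
t27.10 tcp [597.  296.4 105.1] toolx mrad [33.5 -1.1] tooly ang 179.9 F [0.6 0.4 0.3] op -0.2 j [ 0.3  0.5  0.1  1.1 -0.  -1.2]
scene left q 230.0 spread 0.0 n 2 to go 10.0
scene middle q 130.4 spread 0.2 n 4 to go -70.4
scene right none
wrist left none
wrist middle q 129.5 spread 0.3 n 12 to go -69.5
wrist right q 326.5 spread 0.0 n 7 to go -146.5
```

Emit:
{"op": "play_rows", "data": {"increments": [{"slide": [0.7, 0, 0.1], "angular": [0, 0.24, 0], "hand": 1}, {"slide": [0.7, -0.05, 0], "angular": [0, 0, 0], "hand": 1}, {"slide": [0.25, 0, -0.3], "angular": [0, 0, 0], "hand": 1}, {"slide": [0, 0, -0.3], "angular": [0, 0, 0], "hand": 1}, {"slide": [0, 0, 0], "angular": [0, 0, 0], "hand": 1}]}}

```text
clock: 27.7
position: [637.3, 295.7, 86.8]
orientation: [1.852, 1.562, -2.861]
ft_force: [-0.0, -0.2, 4.4]
opening: -0.2
```

```bash
python3 -c "
from wh import *
pose()"
```

```text
t27.70 tcp [637.3 295.7  86.8] toolx mrad [-8.5 -2.5] tooly ang 180.0 F [-0.  -0.2  4.4] op -0.2 j [ 0.3  0.6  0.2  1.1  0.  -1.2]
```

Emit:
{"op": "play_rows", "data": {"increments": [{"slide": [-0.3, 0, 0.06], "angular": [0, 0, 0], "hand": 1}, {"slide": [-0.3, 0, 0.02], "angular": [0, 0, 0], "hand": 1}, {"slide": [-0.3, 0, -0.02], "angular": [0, 0, 0], "hand": 1}, {"slide": [-0.3, 0, -0.03], "angular": [0, 0, 0], "hand": 1}, {"slide": [-0.3, 0, -0.03], "angular": [0, 0, 0], "hand": 1}]}}

```text
clock: 28.2
position: [603.1, 295.4, 89.5]
orientation: [-1.978, 1.564, -0.409]
ft_force: [0.5, -0.5, 1.5]
opening: -0.0
```

```bash
python3 -c "
from wh import *
pose(); wheels(('scene','wrist'))"
```

```text
t28.20 tcp [603.1 295.4  89.5] toolx mrad [ 6.  -2.6] tooly ang 179.9 F [ 0.5 -0.5  1.5] op -0.0 j [ 0.3  0.6  0.1  1.1 -0.  -1.2]
scene left q 230.0 spread 0.0 n 1 to go 10.0
scene middle q 77.9 spread 0.3 n 6 to go -17.9
scene right none
wrist left none
wrist middle q 83.0 spread 0.0 n 3 to go -23.0
wrist right q 326.5 spread 0.0 n 7 to go -146.5
```

Emit:
{"op": "play_rows", "data": {"increments": [{"slide": [-0.25, 0, -0.08], "angular": [0, 0, 0], "hand": 1}, {"slide": [-0.17, 0, -0.12], "angular": [0, 0, 0], "hand": 1}, {"slide": [0, 0, 0.3], "angular": [0, 0, 0], "hand": 1}, {"slide": [0, 0, 0.6], "angular": [0, 0, 0], "hand": 1}, {"slide": [0.3, -0.5, 0.2], "angular": [0, 0.04, 0], "hand": 1}]}}

```text
clock: 28.8
position: [593.9, 283.6, 109.7]
orientation: [1.979, 1.56, -2.731]
ft_force: [0.2, -1.0, 0.5]
opening: 0.1
```

Emit:
{"op": "play_rows", "data": {"increments": [{"slide": [0.6, -0.8, 0], "angular": [0, 0, 0], "hand": 1}, {"slide": [0.6, -0.8, 0], "angular": [0, 0, 0], "hand": 1}, {"slide": [0.3, -0.1, -0.3], "angular": [0, 0, 0], "hand": 1}, {"slide": [0, 0, -0.3], "angular": [0, 0, 0], "hand": 1}, {"slide": [0, 0, 0], "angular": [0, 0, 0], "hand": 1}]}}

```text
clock: 29.3
position: [635.4, 236.0, 92.2]
orientation: [1.973, 1.559, -2.739]
ft_force: [-0.4, 0.3, -0.8]
opening: 0.1
```

```bash
python3 -c "
from wh import *
pose(); wheels(('scene','wrist','top'))"
```

```text
t29.30 tcp [635.4 236.   92.2] toolx mrad [-11.1  -4.7] tooly ang 180.0 F [-0.4  0.3 -0.8] op 0.1 j [ 0.2  0.6  0.1  1.1 -0.  -1.3]
scene left q 230.1 spread 0.3 n 7 to go 9.9
scene middle q 60.0 spread 0.7 n 7 to go 0.0
scene right none
wrist left none
wrist middle none
wrist right q 325.9 spread 0.7 n 11 to go -145.9
top left none
top middle q 66.3 spread 0.6 n 7 to go -6.3
top right q 332.3 spread 0.4 n 4 to go -152.3
```

Emit:
{"op": "play_rows", "data": {"increments": [{"slide": [0.1, 0, -0.2], "angular": [0.03, -0.04, 0], "hand": 1}, {"slide": [-0.1, 0, -0.05], "angular": [0, 0, 0], "hand": 1}, {"slide": [-0.3, 0, 0.05], "angular": [0, 0, 0], "hand": 1}, {"slide": [-0.3, 0, 0.02], "angular": [0, 0, 0], "hand": 1}, {"slide": [-0.3, 0, -0.02], "angular": [0, 0, 0], "hand": 1}]}}

```text
clock: 29.95
position: [612.0, 239.1, 90.2]
orientation: [-0.668, 1.569, 0.907]
ft_force: [-0.3, 0.2, -0.4]
opening: 0.2
```

```bash
python3 -c "
from wh import *
pose(); wheels(('wrist',))"
```

```text
t29.95 tcp [612.  239.1  90.2] toolx mrad [0.9 1.2] tooly ang -179.8 F [-0.3  0.2 -0.4] op 0.2 j [ 0.2  0.5  0.   1.1  0.  -1.3]
wrist left none
wrist middle none
wrist right q 310.6 spread 1.5 n 8 to go -130.6
```

Emit:
{"op": "play_rows", "data": {"increments": [{"slide": [-0.1, -0.06, -0.08], "angular": [0, 0, 0], "hand": 1}, {"slide": [-0.3, 0, -0.05], "angular": [0, 0, 0], "hand": 1}, {"slide": [-0.3, 0, -0.07], "angular": [0, 0, 0], "hand": 1}, {"slide": [-0.25, 0, -0.12], "angular": [0, 0, 0], "hand": 1}, {"slide": [-0.2, 0, -0.15], "angular": [0, 0, 0], "hand": 1}]}}

```text
clock: 30.5
position: [580.4, 239.2, 80.4]
orientation: [-0.737, 1.565, 0.84]
ft_force: [0.1, -0.2, 0.1]
opening: 0.1
```

Emit:
{"op": "play_rows", "data": {"increments": [{"slide": [-0.1, 0, 0.6], "angular": [0, 0, 0], "hand": 1}, {"slide": [0.3, 0, 0.6], "angular": [0, 0, 0], "hand": 1}, {"slide": [0.8, 0, 0], "angular": [0, 0, 0], "hand": 1}, {"slide": [0.8, 0, -0.3], "angular": [0, 0, 0], "hand": 1}, {"slide": [0, 0, -0.2], "angular": [0, 0, 0], "hand": 1}]}}

```text
clock: 31.0
position: [624.2, 239.0, 101.9]
orientation: [-0.634, 1.566, 0.944]
ft_force: [0.2, 1.1, -0.1]
opening: 0.1
```

```bash
python3 -c "
from wh import *
pose(); wheels(('wrist',))"
```

```text
t31.00 tcp [624.2 239.  101.9] toolx mrad [2.6 3.6] tooly ang -179.6 F [ 0.2  1.1 -0.1] op 0.1 j [ 0.2  0.6  0.1  1.1  0.  -1.3]
wrist left none
wrist middle none
wrist right q 308.0 spread 0.6 n 13 to go -128.0
```

Emit:
{"op": "play_rows", "data": {"increments": [{"slide": [0.3, -0.08, -0.2], "angular": [0, 0, 0], "hand": 1}, {"slide": [0.1, 0, -0.25], "angular": [0, 0, 0], "hand": 1}, {"slide": [0, 0, -0.15], "angular": [0, 0, 0], "hand": 1}, {"slide": [0, 0, -0.1], "angular": [0, 0, 0], "hand": 1}, {"slide": [0, 0, -0.05], "angular": [0, 0, 0], "hand": 1}]}}

```text
clock: 31.55
position: [636.6, 237.1, 87.5]
orientation: [-1.243, 1.558, 0.335]
ft_force: [0.1, -0.7, 3.1]
opening: -0.1
```

Emit:
{"op": "play_rows", "data": {"increments": [{"slide": [-0.3, 0, 0.01], "angular": [0, 0, 0], "hand": 1}, {"slide": [-0.3, 0, -0.03], "angular": [0, 0, 0], "hand": 1}, {"slide": [-0.3, 0, -0.06], "angular": [0, 0, 0], "hand": 1}, {"slide": [-0.3, 0, -0.06], "angular": [0, 0, 0], "hand": 1}, {"slide": [-0.3, 0, -0.08], "angular": [0, 0, 0], "hand": 1}]}}

```text
clock: 32.05
position: [603.8, 236.8, 89.2]
orientation: [-1.414, 1.54, 0.162]
ft_force: [0.9, -0.5, 4.2]
opening: 0.1
```

```bash
python3 -c "
from wh import *
pose(); wheels(('wrist',))"
```

```text
t32.05 tcp [603.8 236.8  89.2] toolx mrad [30.   4.9] tooly ang -179.7 F [ 0.9 -0.5  4.2] op 0.1 j [ 0.2  0.5 -0.   1.  -0.  -1.3]
wrist left none
wrist middle none
wrist right q 268.0 spread 0.0 n 2 to go -88.0
```

Good. Finish this stroke, lift, and re-approach.

Emit:
{"op": "play_rows", "data": {"increments": [{"slide": [-0.25, 0, -0.1], "angular": [0, 0, 0], "hand": 1}, {"slide": [-0.25, 0, -0.15], "angular": [0, 0, 0], "hand": 1}, {"slide": [-0.2, 0, -0.2], "angular": [0, 0, 0], "hand": 1}, {"slide": [-0.1, 0, 0.5], "angular": [0, 0, 0], "hand": 1}, {"slide": [0.2, 0, 0.7], "angular": [0, 0.2, 0], "hand": 1}]}}

```text
clock: 32.6
position: [578.5, 236.2, 104.9]
orientation: [1.389, 1.558, 2.967]
ft_force: [-0.0, 0.6, -0.9]
opening: 0.0
```

Emit:
{"op": "play_rows", "data": {"increments": [{"slide": [0.8, 0, 0], "angular": [0, 0, 0], "hand": 1}, {"slide": [0.8, 0, 0], "angular": [0, 0, 0], "hand": 1}, {"slide": [0.3, 0, -0.3], "angular": [0, 0, 0], "hand": 1}, {"slide": [0, 0, -0.3], "angular": [0, 0, 0], "hand": 1}, {"slide": [0, 0, 0], "angular": [0, 0, 0], "hand": 1}]}}

```text
clock: 33.1
position: [627.1, 236.9, 91.6]
orientation: [1.335, 1.557, 2.914]
ft_force: [-0.3, -0.5, -0.6]
opening: 0.2
```

```bash
python3 -c "
from wh import *
pose(); wheels(('wrist',))"
```

```text
t33.10 tcp [627.1 236.9  91.6] toolx mrad [-13.6   3.2] tooly ang -179.5 F [-0.3 -0.5 -0.6] op 0.2 j [ 0.2  0.6  0.1  1.1  0.  -1.3]
wrist left none
wrist middle none
wrist right q 235.6 spread 0.5 n 8 to go -55.6
```

Emit:
{"op": "play_rows", "data": {"increments": [{"slide": [0.35, 0, -0.1], "angular": [0, -0.05, 0], "hand": 1}, {"slide": [0, 0, -0.12], "angular": [0, 0, 0], "hand": 1}, {"slide": [0, 0, -0.1], "angular": [0, 0, 0], "hand": 1}, {"slide": [0, 0, -0.05], "angular": [0, 0, 0], "hand": 1}, {"slide": [-0.3, 0, 0.01], "angular": [0, 0, 0], "hand": 1}]}}

```text
clock: 33.65
position: [633.8, 237.2, 88.1]
orientation: [-1.172, 1.561, 0.406]
ft_force: [3.8, -1.3, 6.4]
opening: 0.0
```

Emit:
{"op": "play_rows", "data": {"increments": [{"slide": [-0.3, 0, -0.03], "angular": [0, 0, 0], "hand": 1}, {"slide": [-0.3, 0, -0.05], "angular": [0, 0, 0], "hand": 1}, {"slide": [-0.3, 0, -0.05], "angular": [0, 0, 0], "hand": 1}, {"slide": [-0.25, 0, -0.07], "angular": [0, 0, 0], "hand": 1}, {"slide": [0, 0, 0], "angular": [0, 0, 0], "hand": 1}]}}

```text
clock: 34.15
position: [607.7, 237.0, 90.0]
orientation: [-1.396, 1.546, 0.182]
ft_force: [-0.5, -0.8, 0.6]
opening: 0.2
```

```bash
python3 -c "
from wh import *
pose(); wheels(('wrist','scene'))"
```

```text
t34.15 tcp [607.7 237.   90. ] toolx mrad [24.2  4.5] tooly ang -179.6 F [-0.5 -0.8  0.6] op 0.2 j [ 0.2  0.5 -0.   1.  -0.  -1.3]
wrist left none
wrist middle none
wrist right q 194.6 spread 0.3 n 8 to go -14.6
scene left q 230.3 spread 0.4 n 7 to go 9.7
scene middle q 59.7 spread 0.4 n 6 to go 0.3
scene right q 190.2 spread 0.5 n 6 to go -10.2
```

Emit:
{"op": "play_rows", "data": {"increments": [{"slide": [0, 0, -0.06], "angular": [0, 0, 0], "hand": 1}, {"slide": [-0.18, 0, -0.06], "angular": [0, 0, 0], "hand": 1}, {"slide": [-0.15, 0, -0.06], "angular": [0, 0, 0], "hand": 1}, {"slide": [0, 0, 0.3], "angular": [0, 0, 0], "hand": 1}, {"slide": [0, 0, 0.8], "angular": [0, 0.15, 0], "hand": 1}]}}

```text
clock: 34.75
position: [598.2, 236.7, 113.3]
orientation: [0.319, 1.567, 1.897]
ft_force: [0.4, 0.2, -0.6]
opening: -0.5
```

Emit:
{"op": "play_rows", "data": {"increments": [{"slide": [-0.6, 0, 0.9], "angular": [0, 0, 0], "hand": 1}, {"slide": [-0.9, 0.4, 0.8], "angular": [0, 0, 0], "hand": 1}, {"slide": [-0.9, 0.8, 0.4], "angular": [0, 0, 0], "hand": 1}, {"slide": [-0.6, 0.8, 0], "angular": [0, 0, 0], "hand": 1}, {"slide": [0, 0, 0], "angular": [0, 0, 0], "hand": 1}]}}

```text
clock: 35.25
position: [521.4, 287.6, 167.9]
orientation: [0.874, 1.564, 2.449]
ft_force: [0.6, -0.2, 0.3]
opening: 0.2
```

```bash
python3 -c "
from wh import *
pose(); wheels(('wrist','scene','top'))
import wh
for dx in (-3,3):
  wh.C=np.array([617.3+dx,292.5]); print(dx); wheels(('wrist','scene','top'))"
```

```text
t35.25 tcp [521.4 287.6 167.9] toolx mrad [-5.1  4.2] tooly ang -179.7 F [ 0.6 -0.2  0.3] op 0.2 j [ 0.4  0.4 -0.   1.2  0.  -1.2]
wrist left q 230.0 spread 0.0 n 1 to go 10.0
wrist middle q 64.1 spread 0.7 n 14 to go -4.1
wrist right q 185.5 spread 0.0 n 7 to go -5.5
scene left q 230.1 spread 0.3 n 7 to go 9.9
scene middle q 60.9 spread 0.3 n 7 to go -0.9
scene right q 182.4 spread 0.3 n 7 to go -2.4
top left q 233.0 spread 2.6 n 4 to go 7.0
top middle q 65.6 spread 0.8 n 14 to go -5.6
top right q 187.4 spread 0.7 n 14 to go -7.4
-3
wrist left none
wrist middle q 68.5 spread 0.0 n 7 to go -8.5
wrist right none
scene left q 234.1 spread 0.4 n 6 to go 5.9
scene middle q 64.1 spread 0.2 n 7 to go -4.1
scene right q 185.6 spread 0.3 n 7 to go -5.6
top left q 239.3 spread 0.2 n 5 to go 0.7
top middle q 70.8 spread 0.7 n 14 to go -10.8
top right q 192.7 spread 0.6 n 14 to go -12.7
3
wrist left q 227.5 spread 0.0 n 1 to go 12.5
wrist middle q 58.1 spread 2.2 n 14 to go 1.9
wrist right q 177.5 spread 0.0 n 7 to go 2.5
scene left q 227.0 spread 0.0 n 6 to go 13.0
scene middle q 57.2 spread 0.2 n 7 to go 2.8
scene right q 179.1 spread 0.5 n 7 to go 0.9
top left q 229.5 spread 0.0 n 3 to go 10.5
top middle q 60.4 spread 0.9 n 13 to go -0.4
top right q 182.2 spread 1.2 n 14 to go -2.2
```

```bash
cat > cal.py <<'E'
from wh import *
import wh
def sub(f,x,y0,z,rng=22):
    "x of a red/not-red edge near (x,y0,z), by sampling redness along world x on plane z"
    xs=np.arange(x-rng,x+rng,.5); P=np.c_[xs,np.full(len(xs),y0),np.full(len(xs),z)]; uv=proj(f,P)
    px=cv2.remap(f["pixels"],uv[None].astype(np.float32),None,cv2.INTER_LINEAR)[0].astype(float)
    h=cv2.cvtColor(px[None].astype(np.uint8),cv2.COLOR_RGB2HSV)[0].astype(float)
    return xs,((h[:,1]>185)&((h[:,0]<5)|(h[:,0]>174))).astype(int),h
for nm in ("top","scene","wrist"):
    f=frame(nm); ed=[]
    far=(667.3,60,-50,1) if nm!="scene" else (567.3,60,50,-1); near=(567.3,0,50,-1) if nm!="scene" else (667.3,0,-50,1)
    for (x,z,off,s) in (far,near):
        r=[]
        for y in (264,321,325,260,380,205):
            xs,m,h=sub(f,x,y,z)
            i=np.flatnonzero(m)
            if len(i)>1: r.append((xs[i].max() if s>0 else xs[i].min())+off)
        print(nm,"edge",x,"-> counter x",np.array(r))
E
python3 cal.py
```

```text
top edge 667.3 -> counter x []
top edge 567.3 -> counter x [619.3 619.3 619.3 619.3 619.8 622.8]
scene edge 567.3 -> counter x []
scene edge 667.3 -> counter x [602.3 602.8 605.3]
wrist edge 667.3 -> counter x []
wrist edge 567.3 -> counter x [616.8 616.3 616.3 616.8 616.3 617.8]
```

```bash
sed -i 's/h\[:,1\]>185)&((h\[:,0\]<5)|(h\[:,0\]>174))/h[:,1]>90)\&((h[:,0]<8)|(h[:,0]>170))/' cal.py; python3 cal.py
python3 - <<'E'
from h import *
f=frame("top")
for n in("top","scene"):
    f=frame(n)
    xs=np.arange(655,682,2.) if n=="top" else np.arange(555,580,2.)
    uv=proj(f,np.c_[xs,0*xs+264,0*xs+60]); px=cv2.remap(f["hsv"],uv[None].astype(np.float32),None,cv2.INTER_NEAREST)[0]
    print(n,[(int(x),*map(int,p)) for x,p in zip(xs,px)])
E
```

```text
top edge 667.3 -> counter x [615.3 614.8 614.8 615.8 614.3 615.3]
top edge 567.3 -> counter x [617.8 618.3 617.8 618.3 616.8 621.3]
scene edge 567.3 -> counter x [619.8 617.8 621.3 619.8]
scene edge 667.3 -> counter x [609.8 609.3 608.8 609.3 607.3]
wrist edge 667.3 -> counter x [613.8 613.3 613.3 613.8 612.8 613.8]
wrist edge 567.3 -> counter x [616.3 615.8 616.3 616.8 616.3 617.3]
top [(655, 12, 29, 89), (657, 8, 23, 89), (659, 3, 33, 92), (661, 1, 97, 121), (663, 1, 97, 121), (665, 3, 156, 147), (667, 9, 175, 144), (669, 14, 151, 150), (671, 16, 148, 155), (673, 16, 141, 157), (675, 16, 147, 151), (677, 16, 150, 150), (679, 16, 147, 149), (681, 16, 150, 150)]
scene [(555, 47, 80, 73), (557, 48, 78, 72), (559, 46, 78, 72), (561, 46, 78, 72), (563, 37, 76, 70), (565, 37, 76, 70), (567, 12, 114, 87), (569, 4, 134, 126), (571, 4, 134, 126), (573, 165, 131, 134), (575, 165, 131, 134), (577, 158, 79, 161), (579, 156, 74, 131)]
```

Emit:
{"op": "play_rows", "data": {"increments": [{"slide": [0.8, -0.4, 0], "angular": [0, 0, 0], "hand": 1}, {"slide": [0.8, -0.4, -0.2], "angular": [0, 0, 0], "hand": 1}, {"slide": [0.8, -0.4, -0.5], "angular": [0, 0, 0], "hand": 1}, {"slide": [0.8, -0.4, -0.8], "angular": [0, 0, 0], "hand": 1}, {"slide": [0.5, -0.3, -0.8], "angular": [0, 0, 0], "hand": 1}]}}

```text
clock: 36.65
position: [621.5, 237.8, 112.0]
orientation: [-0.543, 1.564, 1.033]
ft_force: [0.1, 0.3, 0.0]
opening: -0.2
```

```bash
python3 -c "
from h import *
pose()"
```

```text
t36.65 tcp [621.5 237.8 112. ] toolx mrad [3.6 6.1] tooly ang -179.7 F [0.1 0.3 0. ] op -0.2 j [ 0.2  0.5  0.1  1.1  0.  -1.3]
```

Emit:
{"op": "play_rows", "data": {"increments": [{"slide": [0, 0, -0.5], "angular": [0, 0, 0], "hand": 1}, {"slide": [0, 0, -0.25], "angular": [0, 0, 0], "hand": 1}, {"slide": [0, 0, -0.12], "angular": [0, 0, 0], "hand": 1}, {"slide": [0, 0, -0.06], "angular": [0, 0, 0], "hand": 1}, {"slide": [0, 0, -0.05], "angular": [0, 0, 0], "hand": 1}]}}

```text
clock: 37.15
position: [626.6, 236.3, 89.9]
orientation: [-1.081, 1.557, 0.492]
ft_force: [0.2, -0.7, 2.3]
opening: 0.1
```

```bash
python3 -c "
from wh import *
pose(); wheels(('wrist',))"
```

```text
t37.15 tcp [626.6 236.3  89.9] toolx mrad [12.5  6.7] tooly ang -179.9 F [ 0.2 -0.7  2.3] op 0.1 j [ 0.2  0.6  0.1  1.1  0.  -1.3]
wrist left none
wrist middle none
wrist right q 191.3 spread 0.2 n 11 to go -11.3
```

Emit:
{"op": "play_rows", "data": {"increments": [{"slide": [-0.15, 0, -0.04], "angular": [0, 0, 0], "hand": 1}, {"slide": [-0.15, 0, -0.04], "angular": [0, 0, 0], "hand": 1}, {"slide": [0, 0, 0], "angular": [0, 0, 0], "hand": 1}, {"slide": [0, 0, 0], "angular": [0, 0, 0], "hand": 1}, {"slide": [0, 0, 0], "angular": [0, 0, 0], "hand": 1}]}}

```text
clock: 37.7
position: [619.4, 236.9, 90.1]
orientation: [-1.254, 1.553, 0.32]
ft_force: [0.7, -1.4, 2.3]
opening: -0.3
```

```bash
python3 -c "
from wh import *
pose(); wheels(('wrist','scene'))"
```

```text
t37.70 tcp [619.4 236.9  90.1] toolx mrad [17.3  5.7] tooly ang -179.8 F [ 0.7 -1.4  2.3] op -0.3 j [ 0.2  0.5  0.   1.1  0.  -1.3]
wrist left none
wrist middle none
wrist right q 182.2 spread 0.3 n 12 to go -2.2
scene left q 230.1 spread 0.3 n 7 to go 9.9
scene middle q 59.6 spread 0.2 n 5 to go 0.4
scene right q 176.5 spread 0.0 n 4 to go 3.5
```

Emit:
{"op": "play_rows", "data": {"increments": [{"slide": [0, 0, 0.4], "angular": [0, 0, 0], "hand": 1}, {"slide": [0, 0.5, 0.3], "angular": [-0.03, 0.1, 0], "hand": 1}, {"slide": [0, 0.8, 0], "angular": [0, 0, 0], "hand": 1}, {"slide": [0, 0.8, 0], "angular": [0, 0, 0], "hand": 1}, {"slide": [0, 0.1, -0.2], "angular": [0, 0, 0], "hand": 1}]}}

```text
clock: 38.3
position: [618.4, 295.4, 103.2]
orientation: [0.299, 1.568, 1.872]
ft_force: [1.1, 0.1, -0.5]
opening: 0.1
```

Emit:
{"op": "play_rows", "data": {"increments": [{"slide": [0, 0, -0.25], "angular": [0, 0, 0], "hand": 1}, {"slide": [0, 0, -0.15], "angular": [0, 0, 0], "hand": 1}, {"slide": [0, 0, -0.08], "angular": [0, 0, 0], "hand": 1}, {"slide": [0, 0, -0.06], "angular": [0, 0, 0], "hand": 1}, {"slide": [0, 0, -0.05], "angular": [0, 0, 0], "hand": 1}]}}

```text
clock: 38.8
position: [619.3, 297.1, 90.0]
orientation: [-0.727, 1.565, 0.848]
ft_force: [-1.8, 0.7, 6.8]
opening: 0.2
```

```bash
python3 -c "
from wh import *
pose(); wheels(('wrist','scene'))"
```

```text
t38.80 tcp [619.3 297.1  90. ] toolx mrad [3.9 4.4] tooly ang -179.8 F [-1.8  0.7  6.8] op 0.2 j [ 0.3  0.6  0.1  1.1  0.  -1.2]
wrist left none
wrist middle q 66.8 spread 0.2 n 11 to go -6.8
wrist right q 182.5 spread 0.0 n 7 to go -2.5
scene left q 230.0 spread 0.0 n 1 to go 10.0
scene middle q 63.3 spread 0.2 n 6 to go -3.3
scene right q 178.2 spread 0.5 n 7 to go 1.8
```

Emit:
{"op": "play_rows", "data": {"increments": [{"slide": [-0.09, 0, -0.03], "angular": [0, 0, 0], "hand": 1}, {"slide": [-0.08, 0, -0.03], "angular": [0, 0, 0], "hand": 1}, {"slide": [0, 0, 0], "angular": [0, 0, 0], "hand": 1}, {"slide": [0, 0, 0], "angular": [0, 0, 0], "hand": 1}, {"slide": [0, 0, 0], "angular": [0, 0, 0], "hand": 1}]}}

```text
clock: 39.4
position: [616.6, 296.7, 90.1]
orientation: [-0.845, 1.56, 0.728]
ft_force: [0.4, 0.7, 3.1]
opening: -0.0
```

```bash
python3 -c "
from wh import *
pose(); wheels(('wrist','scene'))"
```

```text
t39.40 tcp [616.6 296.7  90.1] toolx mrad [8.3 7.4] tooly ang -179.9 F [0.4 0.7 3.1] op -0.0 j [ 0.3  0.6  0.1  1.1  0.  -1.2]
wrist left none
wrist middle q 63.5 spread 0.1 n 11 to go -3.5
wrist right q 182.2 spread 0.5 n 7 to go -2.2
scene left q 230.0 spread 0.0 n 1 to go 10.0
scene middle q 59.7 spread 0.4 n 6 to go 0.3
scene right q 178.2 spread 0.5 n 7 to go 1.8
```

Emit:
{"op": "play_rows", "data": {"increments": [{"slide": [-0.06, 0, -0.03], "angular": [0, 0, 0], "hand": 1}, {"slide": [0, 0, 0], "angular": [0, 0, 0], "hand": 1}, {"slide": [0, 0, 0.4], "angular": [0, 0, 0], "hand": 1}, {"slide": [0, 0.5, 0.3], "angular": [-0.03, 0.05, 0], "hand": 1}, {"slide": [0, 0.8, 0], "angular": [0, 0, 0], "hand": 1}]}}

```text
clock: 40.0
position: [613.9, 325.7, 106.9]
orientation: [2.065, 1.566, -2.649]
ft_force: [0.2, -0.0, -0.0]
opening: -0.2
```

Emit:
{"op": "play_rows", "data": {"increments": [{"slide": [-0.1, 0.8, 0], "angular": [0, 0, 0], "hand": 1}, {"slide": [0, 0, -0.35], "angular": [0, 0, 0], "hand": 1}, {"slide": [0, 0, -0.2], "angular": [0, 0, 0], "hand": 1}, {"slide": [0, 0, -0.1], "angular": [0, 0, 0], "hand": 1}, {"slide": [0, 0, -0.06], "angular": [0, 0, 0], "hand": 1}]}}

```text
clock: 40.5
position: [611.1, 348.3, 89.9]
orientation: [2.349, 1.567, -2.363]
ft_force: [-1.5, -0.4, 14.5]
opening: -0.3
```

```bash
python3 -c "
from wh import *
pose(); wheels(('wrist','scene'))"
```

```text
t40.50 tcp [611.1 348.3  89.9] toolx mrad [-2.5 -2.5] tooly ang -180.0 F [-1.5 -0.4 14.5] op -0.3 j [ 0.4  0.6  0.2  1.1 -0.  -1.2]
wrist left q 232.1 spread 0.8 n 11 to go 7.9
wrist middle q 62.6 spread 0.2 n 14 to go -2.6
wrist right q 182.0 spread 0.5 n 2 to go -2.0
scene left q 232.0 spread 0.0 n 3 to go 8.0
scene middle q 59.8 spread 0.2 n 7 to go 0.2
scene right q 178.2 spread 0.5 n 7 to go 1.8
```

Emit:
{"op": "play_rows", "data": {"increments": [{"slide": [0.1, 0, -0.02], "angular": [0, 0, 0], "hand": 1}, {"slide": [0.1, 0, -0.03], "angular": [0, 0, 0], "hand": 1}, {"slide": [0, 0, 0], "angular": [0, 0, 0], "hand": 1}, {"slide": [0, 0, 0], "angular": [0, 0, 0], "hand": 1}, {"slide": [0, 0, 0], "angular": [0, 0, 0], "hand": 1}]}}

```text
clock: 41.1
position: [617.0, 347.4, 90.0]
orientation: [1.533, 1.57, 3.102]
ft_force: [-1.1, 1.1, 2.8]
opening: -0.3
```

```bash
python3 -c "
from wh import *
pose(); wheels(('wrist','scene'))"
```

```text
t41.10 tcp [617.  347.4  90. ] toolx mrad [-1.3  0. ] tooly ang 179.9 F [-1.1  1.1  2.8] op -0.3 j [ 0.4  0.6  0.2  1.1  0.  -1.2]
wrist left q 236.5 spread 0.7 n 11 to go 3.5
wrist middle q 62.4 spread 0.2 n 14 to go -2.4
wrist right q 181.5 spread 0.0 n 2 to go -1.5
scene left none
scene middle q 59.8 spread 0.2 n 7 to go 0.2
scene right q 178.2 spread 0.5 n 7 to go 1.8
```

Emit:
{"op": "play_rows", "data": {"increments": [{"slide": [0.1, 0, -0.03], "angular": [0, 0, 0], "hand": 1}, {"slide": [0, 0, 0], "angular": [0, 0, 0], "hand": 1}, {"slide": [0, 0, 0.4], "angular": [0, 0, 0], "hand": 1}, {"slide": [0, 0, 0.8], "angular": [0, 0, 0], "hand": 1}, {"slide": [-0.6, -0.4, 0.9], "angular": [0, 0, 0], "hand": 1}]}}

```text
clock: 41.7
position: [602.8, 335.4, 137.9]
orientation: [2.173, 1.56, -2.541]
ft_force: [-0.2, -0.0, 0.2]
opening: -0.2
```

Emit:
{"op": "play_rows", "data": {"increments": [{"slide": [-0.9, -0.6, 0.8], "angular": [0, 0, 0], "hand": 1}, {"slide": [-0.9, -0.6, 0.3], "angular": [0, 0, 0], "hand": 1}, {"slide": [-0.9, -0.6, 0], "angular": [0, 0, 0], "hand": 1}, {"slide": [-0.9, 0, 0], "angular": [0, 0, 0], "hand": 1}, {"slide": [-0.6, 0, 0], "angular": [0, 0, 0], "hand": 1}]}}

```text
clock: 42.2
position: [495.3, 286.1, 169.5]
orientation: [2.506, 1.559, -2.211]
ft_force: [0.1, -1.4, -0.2]
opening: 0.0
```

```bash
python3 -c "
from wh import *
pose(); wheels(('wrist','scene','top'))
f=frame('top');g=frame('wrist')
show('tile',rects(f,(15,0,140),(40,90,255),16,60,(280,220,450,310)))
show('plate',rects(f,(50,60,30),(90,255,255),10,100,(130,270,290,365)))
show('ruler',rects(f,(8,60,150),(30,190,255),15,100,(306,320,455,352)))
a=cv2.resize(f['pixels'][222:282,92:192],None,fx=4,fy=4,interpolation=cv2.INTER_CUBIC)
b=cv2.resize(f['pixels'][195:365,280:460],None,fx=2,fy=2,interpolation=cv2.INTER_CUBIC)
c=cv2.resize(g['pixels'],(400,300))
o=np.zeros((600,800,3),np.uint8);o[:240,:400]=a;o[:340,420:780]=b;o[300:,:400]=c;cv2.imwrite('pics/fin.png',o[:,:,::-1])
"; python3 cal.py
```

```text
t42.20 tcp [495.3 286.1 169.5] toolx mrad [-6.9 -9.2] tooly ang 179.7 F [ 0.1 -1.4 -0.2] op 0.0 j [ 0.4  0.3 -0.1  1.2 -0.  -1.2]
wrist left none
wrist middle q 59.3 spread 2.2 n 13 to go 0.7
wrist right q 175.9 spread 0.5 n 5 to go 4.1
scene left q 241.2 spread 0.4 n 6 to go -1.2
scene middle q 59.7 spread 0.2 n 7 to go 0.3
scene right q 178.2 spread 0.5 n 7 to go 1.8
top left q 243.8 spread 1.6 n 3 to go -3.8
top middle q 64.5 spread 0.8 n 14 to go -4.5
top right q 183.5 spread 0.5 n 14 to go -3.5
tile [617.8 -47.3] sides [46.3 72.1] ang 2.8 px [298. 251.]
tile [ 620.3 -119.2] sides [47.3 70.2] ang 179.8 px [329. 249.]
tile [ 623.4 -181.4] sides [46.5 72.3] ang 2.3 px [357. 248.]
tile [ 626.5 -264.6] sides [45.1 70.3] ang 179.8 px [394. 246.]
tile [ 629.4 -323.4] sides [45.9 71.3] ang 3.2 px [420. 245.]
plate [517.3 227.5] sides [ 71.7 138.3] ang 89.8 px [176. 296.]
ruler [ 429.3 -224.9] sides [ 59.6 300.7] ang 91.4 px [378. 335.]
top edge 667.3 -> counter x [615.3 614.8 614.8 615.3 613.8 615.8]
top edge 567.3 -> counter x [618.8 617.8 618.3 619.3 616.3 621.3]
scene edge 567.3 -> counter x [615.3 618.8 619.8]
scene edge 667.3 -> counter x [609.8 609.3 609.3 609.8 608.3]
wrist edge 667.3 -> counter x [613.3 612.8 612.8 613.3 612.8 613.8]
wrist edge 567.3 -> counter x [617.8 616.3 616.3 617.8 616.3 617.8]
```

Emit:
{"op": "play_rows", "data": {"increments": [{"slide": [0.9, 0.7, 0.1], "angular": [0.05, -0.05, 0], "hand": 1}, {"slide": [0.9, 0.7, 0], "angular": [0, 0, 0], "hand": 1}, {"slide": [0.9, 0.7, 0], "angular": [0, 0, 0], "hand": 1}, {"slide": [0.9, 0.7, 0], "angular": [0, 0, 0], "hand": 1}, {"slide": [0.9, 0.6, 0], "angular": [0, 0, 0], "hand": 1}]}}

```text
clock: 43.1
position: [613.5, 372.8, 169.9]
orientation: [2.686, 1.568, -2.033]
ft_force: [0.5, 0.9, 0.2]
opening: 0.1
```

Emit:
{"op": "play_rows", "data": {"increments": [{"slide": [0.3, 0.1, 0], "angular": [0, 0, 0], "hand": 1}, {"slide": [0, 0, 0], "angular": [0, 0, 0], "hand": 1}, {"slide": [0, 0, 0], "angular": [0, 0, 0], "hand": 1}, {"slide": [0, 0, 0], "angular": [0, 0, 0], "hand": 1}, {"slide": [0, 0, 0], "angular": [0, 0, 0], "hand": 1}]}}

```text
clock: 43.6
position: [624.0, 376.2, 165.2]
orientation: [2.374, 1.565, -2.346]
ft_force: [0.0, 0.7, -0.2]
opening: 0.1
```

```bash
cat > cal2.py <<'E'
from wh import *
import wh
def edges():
    f=frame("wrist"); cs=[]
    for y in (258,264,270,315,321,327):
        r=[]
        for x,s in ((667,1),(567,-1)):
            xs=np.arange(x-20,x+20,.25); uv=proj(f,np.c_[xs,0*xs+y,0*xs+60]).astype(np.float32)
            h=cv2.cvtColor(cv2.remap(f["pixels"],uv[None],None,cv2.INTER_LINEAR),cv2.COLOR_RGB2HSV)[0].astype(int)
            m=(h[:,1]>140)&((h[:,0]<8)|(h[:,0]>170)); i=np.flatnonzero(m); r.append((xs[i].max() if s>0 else xs[i].min()) if len(i) else np.nan)
        cs.append(r+[np.mean(r)])
    print(np.array(cs)); return f,np.nanmedian(np.array(cs)[:,2])
if __name__=="__main__":
    pose(); f,c=edges(); cv2.imwrite("pics/wf.png",f["pixels"][:,:,::-1]); print("C",c)
    wh.C=np.array([c,292.5]); wheels(("wrist",))
E
python3 cal2.py
```

```text
t43.60 tcp [624.  376.2 165.2] toolx mrad [-4.4 -4.5] tooly ang 179.6 F [ 0.   0.7 -0.2] op 0.1 j [ 0.4  0.7  0.4  1.4 -0.  -1.1]
[[665.  567.  616. ]
 [665.  567.  616. ]
 [665.  567.  616. ]
 [664.5 566.2 615.4]
 [664.5 566.2 615.4]
 [664.2 566.2 615.2]]
C 615.6875
wrist left q 243.7 spread 0.6 n 14 to go -3.7
wrist middle q 64.9 spread 0.2 n 14 to go -4.9
wrist right none
```

Emit:
{"op": "play_rows", "data": {"increments": [{"slide": [-0.1, -0.5, -0.8], "angular": [0, 0, 0], "hand": 1}, {"slide": [0, -0.5, -0.8], "angular": [0, 0, 0], "hand": 1}, {"slide": [0, -0.05, -0.7], "angular": [0, 0, 0], "hand": 1}, {"slide": [0, 0, -0.3], "angular": [0, 0, 0], "hand": 1}, {"slide": [0, 0, 0], "angular": [0, 0, 0], "hand": 1}]}}

```text
clock: 44.2
position: [620.9, 349.3, 102.6]
orientation: [-2.6, 1.569, -1.036]
ft_force: [-0.5, 0.3, -0.1]
opening: -0.3
```

```bash
python3 -c "
from wh import *
pose()"
```

```text
t44.20 tcp [620.9 349.3 102.6] toolx mrad [ 1.2 -1.9] tooly ang 179.6 F [-0.5  0.3 -0.1] op -0.3 j [ 0.4  0.6  0.2  1.2 -0.  -1.2]
```

Emit:
{"op": "play_rows", "data": {"increments": [{"slide": [0, 0, -0.25], "angular": [0, 0, 0], "hand": 1}, {"slide": [0, 0, -0.15], "angular": [0, 0, 0], "hand": 1}, {"slide": [0, 0, -0.07], "angular": [0, 0, 0], "hand": 1}, {"slide": [0, 0, -0.05], "angular": [0, 0, 0], "hand": 1}, {"slide": [0, 0, -0.03], "angular": [0, 0, 0], "hand": 1}]}}

```text
clock: 44.7
position: [622.4, 350.9, 91.3]
orientation: [-1.541, 1.565, 0.025]
ft_force: [-0.2, 0.2, -0.2]
opening: -0.0
```

```bash
python3 cal2.py
```

```text
t44.70 tcp [622.4 350.9  91.3] toolx mrad [5.8 0.1] tooly ang 179.7 F [-0.2  0.2 -0.2] op -0.0 j [ 0.4  0.6  0.2  1.1 -0.  -1.2]
[[664.8 567.5 616.1]
 [664.8 567.5 616.1]
 [664.8 567.5 616.1]
 [664.5 566.8 615.6]
 [664.2 566.8 615.5]
 [664.2 566.8 615.5]]
C 615.875
wrist left q 243.9 spread 0.5 n 11 to go -3.9
wrist middle q 64.8 spread 0.4 n 14 to go -4.8
wrist right q 184.5 spread 0.0 n 1 to go -4.5
```

Emit:
{"op": "play_rows", "data": {"increments": [{"slide": [0, 0, -0.1], "angular": [0, 0, 0], "hand": 1}, {"slide": [-0.06, 0, -0.05], "angular": [0, 0, 0], "hand": 1}, {"slide": [-0.06, 0, -0.03], "angular": [0, 0, 0], "hand": 1}, {"slide": [0, 0, 0], "angular": [0, 0, 0], "hand": 1}, {"slide": [0, 0, 0], "angular": [0, 0, 0], "hand": 1}]}}

```text
clock: 45.3
position: [622.1, 351.1, 90.2]
orientation: [-1.432, 1.558, 0.133]
ft_force: [1.0, -0.5, 0.4]
opening: 0.1
```

```bash
python3 cal2.py|grep -v "\["
```

```text
C 615.875
wrist left q 244.0 spread 0.6 n 11 to go -4.0
wrist middle q 64.9 spread 0.3 n 14 to go -4.9
wrist right q 184.5 spread 0.0 n 1 to go -4.5
```

Emit:
{"op": "play_rows", "data": {"increments": [{"slide": [0, 0, -0.08], "angular": [0, 0, 0], "hand": 1}, {"slide": [-0.12, 0, -0.05], "angular": [0, 0, 0], "hand": 1}, {"slide": [-0.12, 0, -0.04], "angular": [0, 0, 0], "hand": 1}, {"slide": [0, 0, 0], "angular": [0, 0, 0], "hand": 1}, {"slide": [0, 0, 0], "angular": [0, 0, 0], "hand": 1}]}}

```text
clock: 45.9
position: [619.6, 351.2, 90.2]
orientation: [-1.437, 1.549, 0.126]
ft_force: [0.6, -0.2, 2.4]
opening: -0.3
```

```bash
python3 cal2.py|grep -v "\["
```

```text
C 615.625
wrist left q 240.7 spread 0.6 n 11 to go -0.7
wrist middle q 65.4 spread 0.4 n 14 to go -5.4
wrist right q 184.5 spread 0.0 n 1 to go -4.5
```

Left is good. On to the middle wheel.

Emit:
{"op": "play_rows", "data": {"increments": [{"slide": [0, 0, 0.4], "angular": [0, 0, 0], "hand": 1}, {"slide": [0, -0.5, 0.3], "angular": [0, 0.12, 0], "hand": 1}, {"slide": [0, -0.8, 0], "angular": [0, 0, 0], "hand": 1}, {"slide": [0, -0.8, 0], "angular": [0, 0, 0], "hand": 1}, {"slide": [0, -0.1, -0.2], "angular": [0, 0, 0], "hand": 1}]}}

```text
clock: 46.5
position: [617.8, 295.7, 103.0]
orientation: [0.397, 1.568, 1.964]
ft_force: [0.2, -0.7, 0.6]
opening: 0.2
```

Emit:
{"op": "play_rows", "data": {"increments": [{"slide": [0, 0, -0.25], "angular": [0, 0, 0], "hand": 1}, {"slide": [0, 0, -0.15], "angular": [0, 0, 0], "hand": 1}, {"slide": [0, 0, -0.08], "angular": [0, 0, 0], "hand": 1}, {"slide": [0, 0, -0.06], "angular": [0, 0, 0], "hand": 1}, {"slide": [0, 0, -0.05], "angular": [0, 0, 0], "hand": 1}]}}

```text
clock: 47.0
position: [619.1, 295.2, 90.0]
orientation: [-1.218, 1.568, 0.348]
ft_force: [-1.0, -3.9, 7.0]
opening: 0.1
```

```bash
python3 cal2.py
```

```text
t47.00 tcp [619.1 295.2  90. ] toolx mrad [3.  1.1] tooly ang 179.7 F [-1.  -3.9  7. ] op 0.1 j [ 0.3  0.6  0.1  1.1  0.  -1.2]
[[664.8 567.5 616.1]
 [664.8 567.2 616. ]
 [664.8 567.2 616. ]
 [664.2 567.  615.6]
 [664.2 567.  615.6]
 [  nan 567.    nan]]
C 616.0
wrist left none
wrist middle q 67.6 spread 0.2 n 11 to go -7.6
wrist right q 184.2 spread 0.8 n 8 to go -4.2
```

Emit:
{"op": "play_rows", "data": {"increments": [{"slide": [-0.12, 0, -0.03], "angular": [0, 0, 0], "hand": 1}, {"slide": [-0.12, 0, -0.03], "angular": [0, 0, 0], "hand": 1}, {"slide": [0, 0, 0], "angular": [0, 0, 0], "hand": 1}, {"slide": [0, 0, 0], "angular": [0, 0, 0], "hand": 1}, {"slide": [0, 0, 0], "angular": [0, 0, 0], "hand": 1}]}}

```text
clock: 47.6
position: [614.4, 296.0, 90.0]
orientation: [-1.592, 1.563, -0.025]
ft_force: [0.8, -2.2, 4.0]
opening: -0.2
```

```bash
python3 cal2.py|grep -v "\["
```

```text
C 615.625
wrist left none
wrist middle q 62.7 spread 0.2 n 11 to go -2.7
wrist right q 185.5 spread 0.0 n 7 to go -5.5
```

Emit:
{"op": "play_rows", "data": {"increments": [{"slide": [-0.1, 0, -0.03], "angular": [0, 0, 0], "hand": 1}, {"slide": [0, 0, 0], "angular": [0, 0, 0], "hand": 1}, {"slide": [0, 0, 0.4], "angular": [0, 0, 0], "hand": 1}, {"slide": [0.1, -0.5, 0.3], "angular": [0, 0.05, 0], "hand": 1}, {"slide": [0.1, -0.8, 0], "angular": [0, 0, 0], "hand": 1}]}}

```text
clock: 48.2
position: [615.6, 265.3, 107.2]
orientation: [0.949, 1.567, 2.521]
ft_force: [0.7, -0.3, 0.6]
opening: 0.1
```

Emit:
{"op": "play_rows", "data": {"increments": [{"slide": [0.1, -0.8, 0], "angular": [0, 0, 0], "hand": 1}, {"slide": [0, 0, -0.4], "angular": [0, 0, 0], "hand": 1}, {"slide": [0, 0, -0.2], "angular": [0, 0, 0], "hand": 1}, {"slide": [0, 0, -0.1], "angular": [0, 0, 0], "hand": 1}, {"slide": [0, 0, -0.05], "angular": [0, 0, 0], "hand": 1}]}}

```text
clock: 48.7
position: [619.8, 241.9, 89.8]
orientation: [0.578, 1.567, 2.147]
ft_force: [-1.0, -3.7, 14.7]
opening: -0.1
```

```bash
python3 cal2.py
```

```text
t48.70 tcp [619.8 241.9  89.8] toolx mrad [-1.9  2.9] tooly ang 179.9 F [-1.  -3.7 14.7] op -0.1 j [ 0.2  0.6  0.1  1.1  0.  -1.3]
[[665.  567.5 616.2]
 [665.  567.8 616.4]
 [664.8 567.8 616.2]
 [  nan   nan   nan]
 [  nan   nan   nan]
 [  nan   nan   nan]]
C 616.25
wrist left none
wrist middle none
wrist right q 185.1 spread 0.4 n 14 to go -5.1
```

Emit:
{"op": "play_rows", "data": {"increments": [{"slide": [-0.11, 0, -0.03], "angular": [0, 0, 0], "hand": 1}, {"slide": [-0.09, 0, -0.03], "angular": [0, 0, 0], "hand": 1}, {"slide": [0, 0, 0], "angular": [0, 0, 0], "hand": 1}, {"slide": [0, 0, 0], "angular": [0, 0, 0], "hand": 1}, {"slide": [0, 0, 0], "angular": [0, 0, 0], "hand": 1}]}}

```text
clock: 49.3
position: [616.2, 242.9, 90.0]
orientation: [-1.098, 1.568, 0.472]
ft_force: [0.4, -2.4, 3.2]
opening: -0.3
```

```bash
python3 cal2.py|grep -v "\["
```

```text
C 616.0
wrist left none
wrist middle none
wrist right q 181.3 spread 0.2 n 14 to go -1.3
```

Good enough. Lift, move the camera over the counter, and check everything.

Emit:
{"op": "play_rows", "data": {"increments": [{"slide": [0, 0, 0.4], "angular": [0, 0, 0], "hand": 1}, {"slide": [0, 0, 0.9], "angular": [0, 0, 0], "hand": 1}, {"slide": [0, 0.9, 0.9], "angular": [0, 0, 0], "hand": 1}, {"slide": [0, 0.9, 0.7], "angular": [0, 0, 0], "hand": 1}, {"slide": [0, 0.9, 0], "angular": [0, 0, 0], "hand": 1}]}}

```text
clock: 49.9
position: [612.4, 310.5, 163.6]
orientation: [1.122, 1.562, 2.689]
ft_force: [0.2, -0.2, -0.5]
opening: -0.1
```

Emit:
{"op": "play_rows", "data": {"increments": [{"slide": [0, 0.9, 0], "angular": [0, 0, 0], "hand": 1}, {"slide": [0, 0.8, 0], "angular": [0, 0, 0], "hand": 1}, {"slide": [0, 0.2, 0], "angular": [0, 0, 0], "hand": 1}, {"slide": [0, 0, 0], "angular": [0, 0, 0], "hand": 1}, {"slide": [0, 0, 0], "angular": [0, 0, 0], "hand": 1}]}}

```text
clock: 50.4
position: [609.9, 363.4, 164.6]
orientation: [1.043, 1.558, 2.615]
ft_force: [0.3, 0.5, 0.0]
opening: 0.0
```

```bash
python3 cal2.py
```

```text
t50.40 tcp [609.9 363.4 164.6] toolx mrad [-10.9   6.3] tooly ang -180.0 F [0.3 0.5 0. ] op 0.0 j [ 0.4  0.6  0.3  1.3  0.  -1.1]
[[664.8 567.  615.9]
 [664.8 567.  615.9]
 [664.8 567.  615.9]
 [664.2 566.  615.1]
 [664.2 566.  615.1]
 [664.2 566.  615.1]]
C 615.5
wrist left q 240.6 spread 0.5 n 14 to go -0.6
wrist middle q 59.6 spread 0.3 n 14 to go 0.4
wrist right q 181.4 spread 0.2 n 6 to go -1.4
```

Emit:
{"op": "play_rows", "data": {"increments": [{"slide": [-0.6, 0, 0.8], "angular": [0, 0, 0], "hand": 1}, {"slide": [-0.9, -0.5, 0.8], "angular": [0, 0, 0], "hand": 1}, {"slide": [-0.9, -0.5, 0.5], "angular": [0, 0, 0], "hand": 1}, {"slide": [-0.9, -0.5, 0], "angular": [0, 0, 0], "hand": 1}, {"slide": [-0.9, -0.5, 0], "angular": [0, 0, 0], "hand": 1}]}}

```text
clock: 51.0
position: [504.6, 306.9, 216.3]
orientation: [1.18, 1.557, 2.744]
ft_force: [1.5, -0.4, 0.2]
opening: 0.3
```

Emit:
{"op": "play_rows", "data": {"increments": [{"slide": [-0.8, 0, 0], "angular": [0, 0, 0], "hand": 1}, {"slide": [-0.8, 0, 0], "angular": [0, 0, 0], "hand": 1}, {"slide": [0, 0, 0], "angular": [0, 0, 0], "hand": 1}, {"slide": [0, 0, 0], "angular": [0, 0, 0], "hand": 1}, {"slide": [0, 0, 0], "angular": [0, 0, 0], "hand": 1}]}}

```text
clock: 51.5
position: [461.9, 301.2, 218.6]
orientation: [1.1, 1.559, 2.657]
ft_force: [0.9, 0.2, 0.3]
opening: 0.4
```

```bash
python3 -c "
from wh import *
pose(); wheels(('scene','top'))
f=frame('top')
show('tile',rects(f,(15,0,140),(40,90,255),16,60,(280,220,450,310)))
show('plate',rects(f,(50,60,30),(90,255,255),10,100,(130,270,290,365)))
show('ruler',rects(f,(8,60,150),(30,190,255),15,100,(306,320,455,352)))
w=cv2.imread('pics/wf.png'); R=cv2.resize(w[:340],(420,223))
p=f['pixels'][:,:,::-1]; o=np.zeros((600,800,3),np.uint8)
o[:340,:800]=cv2.resize(p[195:365,90:490],None,fx=2,fy=2,interpolation=cv2.INTER_CUBIC)
o[350:573,:420]=R; o[350:590,430:790]=cv2.resize(p[225:275,105:180],(360,240),interpolation=cv2.INTER_CUBIC)
cv2.imwrite('pics/fin.png',o)"
```

```text
t51.50 tcp [461.9 301.2 218.6] toolx mrad [-10.5   5.5] tooly ang 179.2 F [0.9 0.2 0.3] op 0.4 j [ 0.4  0.3 -0.   1.3  0.  -1.1]
scene left q 238.0 spread 0.0 n 7 to go 2.0
scene middle q 53.1 spread 0.2 n 7 to go 6.9
scene right q 175.4 spread 0.3 n 7 to go 4.6
top left q 241.7 spread 0.5 n 3 to go -1.7
top middle q 58.7 spread 1.1 n 14 to go 1.3
top right q 180.5 spread 0.3 n 14 to go -0.5
tile [617.7 -47.3] sides [46.3 72. ] ang 2.8 px [297. 251.]
tile [ 620.3 -119.2] sides [47.3 70.2] ang 179.8 px [329. 249.]
tile [ 623.4 -181.4] sides [46.4 72.2] ang 2.1 px [357. 248.]
tile [ 626.5 -264.6] sides [45.1 70.3] ang 179.8 px [394. 246.]
tile [ 629.3 -323.4] sides [45.8 71.6] ang 3.0 px [420. 245.]
plate [517.3 227.5] sides [ 71.7 138.3] ang 89.8 px [176. 296.]
ruler [ 429.3 -224.9] sides [ 59.5 300.6] ang 91.4 px [377. 335.]
```

View pics/fin.png

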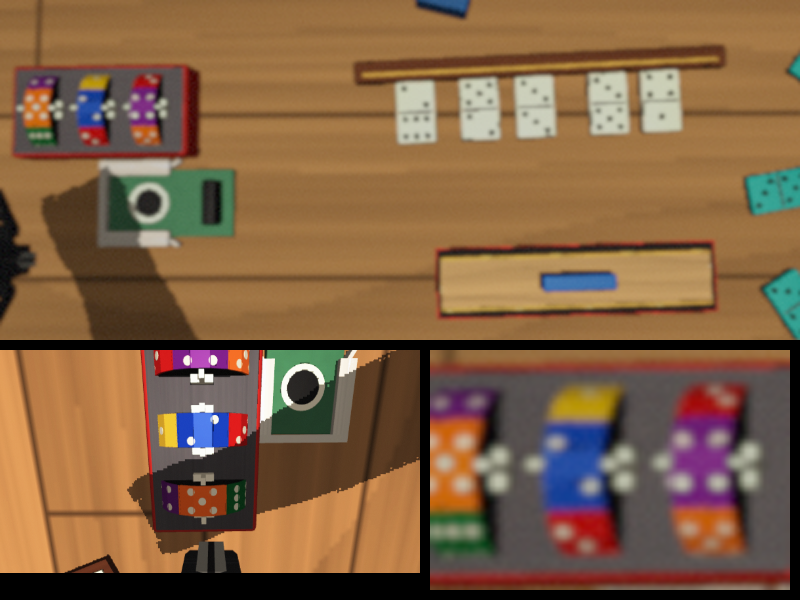

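```bash
python3 -c "
from station import bot
print(bot.job_done())"
```

```text
the job is handed in; nothing more can be done
None
```

The job is handed in at about 52 s. All parts were done in the order asked.

- **Dominoes:** I pushed all five ivory dominoes against the rail with the straightedge in one press. The last top view shows them in one row, with their positions unchanged since the push.
- **Straightedge:** It is back on its rubber rest, with its outline inside the rest's border in the last picture.
- **Plate:** It was pushed into the channel until the end stop pushed back with about 23 N. A later view shows its front edge at the channel's closed end.
- **Score wheels:** 5 orange, 2 blue and 4 purple are on top. The wrist camera put them within about 1.5° of square, and the top camera within about 2°.
- **Bystanders:** I did not go near the tumbler, bottle or chalk, but I made no separate check of them at the end.

**Disagreement:** The scene camera read the wheels 2 to 7° short of square. I set its reading aside because it is coarse, at about 4 mm per pixel. The top and wrist cameras, each referenced to the counter itself, agreed with each other. The wrist close-up also shows the orange and blue faces centred between their pointers.

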